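Pack the needle files and lock their case

ROBOT

A 6-joint arm with a two-finger parallel gripper is mounted at the origin on the work surface. World frame = base frame: x ahead of the robot, y to its left, z up, the work surface at z = 0. Lengths are in m, angles in rad, forces in N, time in s.
With the tool pointing down it reaches from about 0.3 to 0.85 m from the base axis. Payload 5.4 kg.
Tool frame: the origin (TCP) lies midway between the tips of the shut fingers; the grasp point (between the pads) lies 19 mm behind it; y points along the fingers, z is the direction in which the jaws open and shut, and the axes are right-handed (so a half turn about y gives the same grasp; the last joint's range is limited). The gripper opens to 85 mm and grips with 20 to 120 N. Pads are 22 mm wide; open, the fingers measure 114 mm over their backs; the gripper's body (76 mm by 85 mm) begins 54 mm behind the grasp point. The pads swing forward as they close: fully open they stand 13 mm farther back than shut.
Start: joints at [-0.21, 0.158, 1.597, -0, 1.386, -0.21], TCP at [0.575, -0, 0.231] pointing down, gripper open.
Joint ranges: [-2.91, 2.91], [-0.94, 2.29], [0.18, 2.7], [-1.29, 4.43], [0.17, 2.64], [-3, 3]. Speed limits (rad/s): [2.57, 2.57, 3.14, 3.14, 3.14, 3.14].

INTERFACE

Orientations are given as a unit quaternion [w, x, y, z].
In Python, from cell import ctrl, optics, workorder gives the robot as it stands.
- The arm moves only by the tool carry_out, never from a script. Its argument "deltas" is a list of rows, each a list of 7 numbers: the closure in counts, from 0 (fully open) to 255 (shut), then the shift along the world's x, y, z in m, then the turn, a rotation vector about the world's x, y, z in rad. A call has 1 to 5 rows; each row shifts and turns the commanded pose from where the row before left it; what a row does not reach is not made up. A row lasts 1/10 s, in which the tool goes at most 50 mm and 8.59 degrees, less where a joint would pass 70% of its speed; a pose out of reach is approached as far as the arm can. A call with a gripper value outside its range is refused whole. The fingers move at their own pace and stop on an object; "newtons" is the grip in N (left out, the last holds). Time passes only in rows, so rows that do not move let the fingers close. It gives the time, the measured TCP pose, the force and the opening at its end, in the units of the state.
- ctrl.sense(): the state, without advancing time (a new reading comes with each control period).
- optics.capture(name): name is "scene" or "side" or "wrist"; returns the picture (420x560x3 uint8, red, green, blue); there is no depth.
- optics.camera_model(name): a dict with "fov_y" (degrees; the focal length in pixels is half the picture's height over the tangent of half this angle, whatever the lens; pixels are square), "cx", "cy" (the principal point, pixels), "R" (3x3) and "t" (3): a world point X has camera coordinates R X + t; the wrist camera has in their place "mount" (4x4, takes a point from camera to tool coordinates, whose origin is the TCP and whose axes are the tool frame's). Camera axes: x right, y down, z forward; pixel columns grow to the right and rows downward; lengths in m; the calibration is good to about 2 mm. A picture is of the moment at which its call begins: read the wrist's pose just before it. camera_model takes no time and is no camera call.
- workorder.close_job(): hands the job in, once; it reports no verdict.
The state is a dict: "time_s": time; "qpos": joint angles; "qvel": joint speeds; "tau": joint torques, N m; "position": TCP position; "orientation": TCP orientation; "ft_force": force on the tool from outside, world axes, zero at the start; "torque": the same for the moment, N m; "gripper_width": finger opening in m.
Only numpy, scipy, OpenCV 4.12 (cv2) and the standard library are available. Lean on these libraries where they do the work, as an engineer would, in place of code of your own. Each camera call takes 0.05 s, during which the arm holds its last target.

TASK

Pack up the needle files: lay every file that is lying about on the bench flat in the grooves of the open case, lengthwise, all with their handles towards the lock edge (the side with the solid rail) and their blades towards the lid's hinge. Then shut the lid, and after that push in each of the two winged studs on it and turn it a quarter turn clockwise until it springs back and locks. Do not knock over the jar or the glue bottle.

Things in the scene. Friction and masses are not known exactly. Their poses are not given: they have to be found in the camera images.
- case: White plastic file case fixed to the bench, 232 (its x) x 212 (its y) x 26 mm high; origin at the centre of its underside, z up. Walls and floor 4 mm thick. Along its -y edge runs the solid lock rail, 42 mm wide, as high as the walls; the rest is the open file bay, 224 x 166 mm. The lid is hinged on the +y edge.
- bay (a point): Centre of the file bay's floor, axes as the case (19 mm towards the hinge from the case's centre, 4 mm above the bench). Six ridges along y, 3 mm wide and 4 mm high, at x = -95, -57, -19, 19, 57, 95 mm from here make five grooves, centred on x = -76, -38, 0, 38, 76 mm; they run the bay's full length.
- lid (a joint): Flat aluminium lid, 232 x 212 x 6 mm, 0.2 kg. Hinge axis along the case's x through y = 106, z = 26 mm in the case frame. Rad: 0 = shut, flat on the walls; 1.6 to 1.9 = standing open at the start; stop at 1.95. The hinge is stiff: the lid stays where it is left; 2 to 5 N at its free edge moves it.
- lid_edge (a point): Middle of the free edge of the lid, on its outer face (the top when shut), 212 mm from the hinge.
- stud1_push (a joint): How far stud 1 is pressed into the lid (m): 0 = standing out, stop at 0.007. Spring: 4 N at 0, 9 N at 0.007. With the lid shut it must be pressed 5 mm or more to be turned; let go after the turn, it springs back and is held at about 0.002, the locked height, where it cannot turn back.
- stud1_turn (a joint): Angle of stud 1 (rad): 0 = unlocked, wing along the case's x; grows clockwise seen from above, stop at 1.5 (quarter turn, wing along the case's y). With the lid shut it turns only while pressed, and locks if let go beyond 1.3. Light friction.
- stud1_wing (a point): Centre of the black wing of stud 1, 30 mm long (point x), 10 wide, 16 high, on a disc 28 mm across, 4 mm high, that turns with it. On the lid over the lock rail, at x = -80, y = -85 mm of the case frame when shut; this point is then 52 mm above the bench unlocked, 50 mm locked. Site z points out of the lid.
- stud2_push (a joint): How far stud 2 is pressed into the lid (m): 0 = standing out, stop at 0.007. Spring: 4 N at 0, 9 N at 0.007. With the lid shut it must be pressed 5 mm or more to be turned; let go after the turn, it springs back and is held at about 0.002, the locked height, where it cannot turn back.
- stud2_turn (a joint): Angle of stud 2 (rad): 0 = unlocked, wing along the case's x; grows clockwise seen from above, stop at 1.5 (quarter turn, wing along the case's y). With the lid shut it turns only while pressed, and locks if let go beyond 1.3. Light friction.
- stud2_wing (a point): Centre of the black wing of stud 2, 30 mm long (point x), 10 wide, 16 high, on a disc 28 mm across, 4 mm high, that turns with it. On the lid over the lock rail, at x = +80, y = -85 mm of the case frame when shut; this point is then 52 mm above the bench unlocked, 50 mm locked. Site z points out of the lid.
- file1: Needle file, 150 mm long, 25 to 50 g, one of up to five alike (None if absent). Wooden handle 75 mm long, 12 wide, 14 high; steel blade 75 mm long, 7 wide, 4 thick. Origin on its axis where handle and blade meet, 7 mm above what it lies on; x points along the blade, away from the handle. Mass centre in the handle, 27 mm behind the origin. It rests on its handle, the blade off the surface.
- file1_tip (a point): Tip of the blade of file1, 75 mm ahead of its origin.
- file2: Needle file, 150 mm long, 25 to 50 g, one of up to five alike (None if absent). Wooden handle 75 mm long, 12 wide, 14 high; steel blade 75 mm long, 7 wide, 4 thick. Origin on its axis where handle and blade meet, 7 mm above what it lies on; x points along the blade, away from the handle. Mass centre in the handle, 27 mm behind the origin. It rests on its handle, the blade off the surface.
- file2_tip (a point): Tip of the blade of file2, 75 mm ahead of its origin.
- file3: Needle file, 150 mm long, 25 to 50 g, one of up to five alike (None if absent). Wooden handle 75 mm long, 12 wide, 14 high; steel blade 75 mm long, 7 wide, 4 thick. Origin on its axis where handle and blade meet, 7 mm above what it lies on; x points along the blade, away from the handle. Mass centre in the handle, 27 mm behind the origin. It rests on its handle, the blade off the surface.
- file3_tip (a point): Tip of the blade of file3, 75 mm ahead of its origin.
- file4: Needle file, 150 mm long, 25 to 50 g, one of up to five alike (None if absent). Wooden handle 75 mm long, 12 wide, 14 high; steel blade 75 mm long, 7 wide, 4 thick. Origin on its axis where handle and blade meet, 7 mm above what it lies on; x points along the blade, away from the handle. Mass centre in the handle, 27 mm behind the origin. It rests on its handle, the blade off the surface.
- file4_tip (a point): Tip of the blade of file4, 75 mm ahead of its origin.
- file5: Needle file, 150 mm long, 25 to 50 g, one of up to five alike (None if absent). Wooden handle 75 mm long, 12 wide, 14 high; steel blade 75 mm long, 7 wide, 4 thick. Origin on its axis where handle and blade meet, 7 mm above what it lies on; x points along the blade, away from the handle. Mass centre in the handle, 27 mm behind the origin. It rests on its handle, the blade off the surface.
- file5_tip (a point): Tip of the blade of file5, 75 mm ahead of its origin.
- jar: Bystander: small closed glass jar with a white cap, 44 mm across, 45 mm high, standing among the files. Origin under its centre.
- glue: Bystander: clear glue bottle, 40 mm across, 85 mm high, behind the files. Origin under its centre.
There are look-alikes about, which are no part of the job. What is shaped like the file4 but orange is not meant.

How it is judged:
By the outcome, as a careful person would: the job done as asked, in the order asked, and still so for the second after the job is handed in, with the robot touching nothing.
Of file1, file2, file3, file4, file5 only 3 to 5 are there at a start; the rules pass over those that are not, and their reading is None.
At some moment in a run one of file1, file2, file3, file4, file5 may be knocked a few centimetres aside while the robot is not near it.
Once in a run the grip may slacken for a moment while it holds something.
It also fails if it takes over 210 s, if anything falls off the work surface, if the arm or the gripper's body presses on something with over 40 N, if the wrist force passes 120 N, or if a joint passes its speed limit or range.

## Working session

There is one attempt and no reset: what is moved stays moved. The work goes in short steps, Python scripts to look and compute and a tool call to move; the robot and the scene stay as the last step left them, time stands still between calls to the robot, and variables do not carry over. Pictures are saved under pics/ and viewed, and the job is handed in when it is done.

Besides the shell and the picture viewer there is one more tool, called after "Call:" as name(argument=value, ...), one argument or row to a line, values as JSON. carry_out: Moves the arm, as the interface text tells. Its arguments: {"type":"object","properties":{"deltas":{"type":"array"},"newtons":{"type":"number"}},"required":["deltas"]}

```bash
mkdir -p pics; ls
python3 - <<'E'
from cell import ctrl, optics, workorder
import cv2
s=ctrl.sense(); print(s)
for n in ("scene","side","wrist"):
    im=optics.capture(n); cv2.imwrite(f"pics/{n}0.png",im[:,:,::-1]); print(n,optics.camera_model(n))
E
```

```text
pics
{'time_s': 0.0, 'qpos': array([-2.10089337e-01,  1.59060707e-01,  1.59823963e+00, -8.19782060e-07,
        1.38617979e+00, -2.10089169e-01]), 'qvel': array([-0.0005622 , -0.00091633,  0.00112361, -0.00106458, -0.00037274,
        0.00104655]), 'tau': array([ 1.96016467e-04, -3.96006632e+01, -3.31426942e+01, -2.07608541e-04,
        8.36965773e-03, -3.09808388e-05]), 'position': array([5.74402809e-01, 1.12078710e-04, 2.30306634e-01]), 'orientation': array([ 0.49963645, -0.5003631 ,  0.50055953, -0.49944004]), 'ft_force': array([ 0.74148086, -0.15859934, -0.0951958 ]), 'torque': array([ 0.05393674, -0.00018397,  0.00950569]), 'gripper_width': 0.08539370462003015}
scene {'fov_y': 44.70295970567016, 'cx': 282.22138811008, 'cy': 211.59034033055366, 'R': array([[ 0.42540408,  0.90497491, -0.00719568],
       [ 0.72977069, -0.34772593, -0.5886607 ],
       [-0.53522529,  0.24516747, -0.80834819]]), 't': array([-0.20281744, -0.30611698,  1.54850146])}
side {'fov_y': 55.809539274942956, 'cx': 284.6147753116731, 'cy': 204.21644846836173, 'R': array([[ 0.90338894, -0.42868684, -0.01077122],
       [-0.33008058, -0.67911873, -0.65562532],
       [ 0.27374301,  0.59584003, -0.75500955]]), 't': array([-0.45215649,  0.19877987,  1.12783678])}
wrist {'fov_y': 68.40543455831383, 'cx': 284.05015000472764, 'cy': 209.2305779210964, 'mount': array([[ 1.07936157e-03,  9.48522758e-01,  3.16707140e-01,
        -8.13884149e-02],
       [-9.70347103e-04, -3.16706182e-01,  9.48523196e-01,
        -1.43582847e-01],
       [ 9.99998947e-01, -1.33111534e-03,  5.78555828e-04,
         8.20528400e-04],
       [ 0.00000000e+00,  0.00000000e+00,  0.00000000e+00,
         1.00000000e+00]])}
```

View pics/scene0.png

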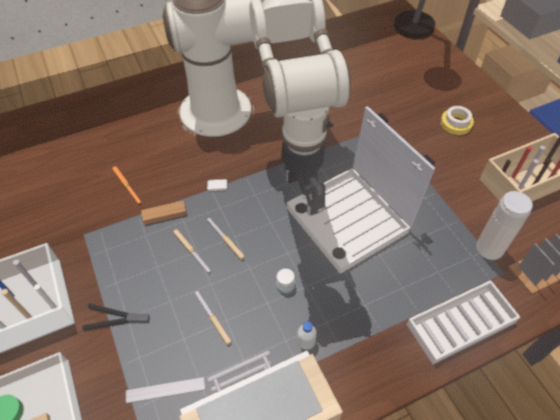

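View pics/side0.png

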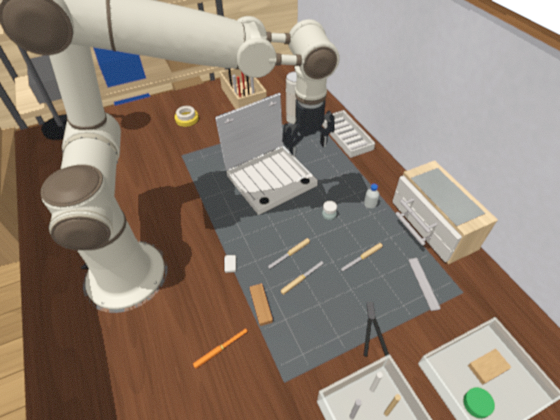

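View pics/wrist0.png

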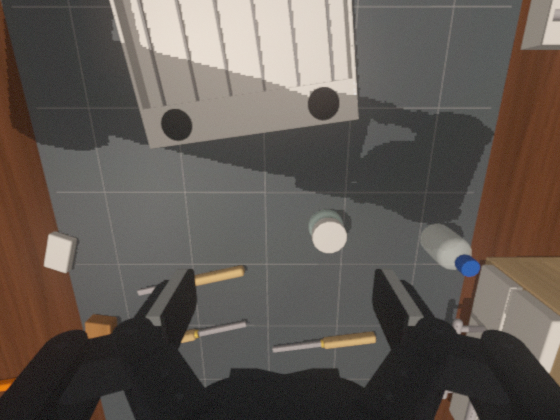

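```bash
cat > h.py <<'E'
from cell import ctrl, optics, workorder
import cv2, numpy as np
from scipy.spatial.transform import Rotation as Ro
def cam(n):
    m=optics.camera_model(n); f=210/np.tan(np.radians(m['fov_y']/2))
    K=np.array([[f,0,m['cx']],[0,f,m['cy']],[0,0,1]])
    if n=='wrist':
        s=ctrl.sense(); q=s['orientation']; R=Ro.from_quat([q[1],q[2],q[3],q[0]]).as_matrix()
        T=np.eye(4);T[:3,:3]=R;T[:3,3]=s['position']; C=np.linalg.inv(T@m['mount']); return K,C[:3,:3],C[:3,3]
    return K,np.array(m['R']),np.array(m['t'])
def proj(c,X):
    K,R,t=c; p=(np.atleast_2d(X)@R.T+t)@K.T; return p[:,:2]/p[:,2:]
def back(c,uv,z):
    K,R,t=c; C=-R.T@t; out=[]
    for (u,v) in np.atleast_2d(uv):
        d=R.T@np.linalg.inv(K)@np.array([u,v,1.]); out.append(C+d*(z-C[2])/d[2])
    return np.array(out)
def tri(cs,uvs):
    A=[];b=[]
    for (K,R,t),(u,v) in zip(cs,uvs):
        d=R.T@np.linalg.inv(K)@np.array([u,v,1.]);d/=np.linalg.norm(d);C=-R.T@t;P=np.eye(3)-np.outer(d,d);A.append(P);b.append(P@C)
    return np.linalg.lstsq(np.vstack(A),np.hstack(b),rcond=None)[0]
def crop(im,x0,y0,x1,y1,s,name,marks=()):
    o=cv2.resize(im[y0:y1,x0:x1],None,fx=s,fy=s,interpolation=cv2.INTER_CUBIC)[:,:,::-1].copy()
    for u,v in marks: cv2.drawMarker(o,(int((u-x0+.5)*s),int((v-y0+.5)*s)),(0,0,255),cv2.MARKER_CROSS,10,1)
    cv2.imwrite('pics/'+name,o)
def st():
    s=ctrl.sense(); print('t',round(s['time_s'],2),'p',s['position'].round(4),'q',s['orientation'].round(4),'F',s['ft_force'].round(1),'w',round(s['gripper_width'],4),'j',s['qpos'].round(2))
    return s
E
python3 - <<'E'
from h import *
im=cv2.imread('pics/scene0.png')[:,:,::-1]
crop(im,160,200,310,350,4,'s0a.png'); crop(im,270,100,450,280,3.3,'s0b.png')
im=cv2.imread('pics/wrist0.png')[:,:,::-1]
crop(im,100,210,400,370,2.6,'w0a.png')
im=cv2.imread('pics/side0.png')[:,:,::-1]
crop(im,200,80,400,300,2.7,'d0a.png')
E
```

```text
(no output)
```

View pics/s0a.png

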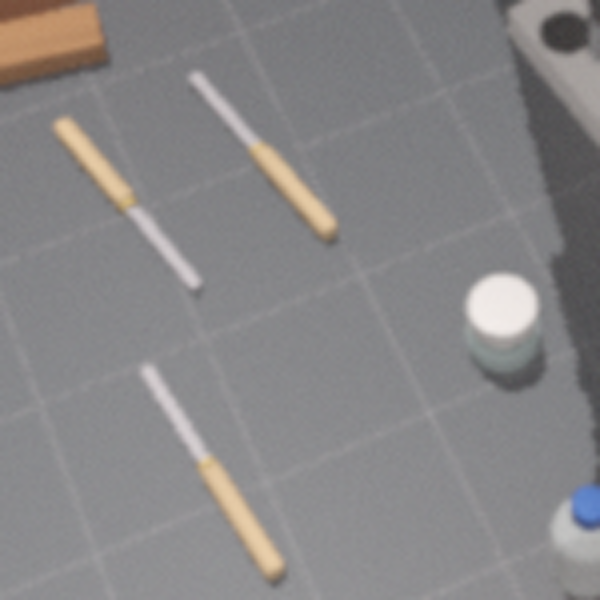

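View pics/s0b.png

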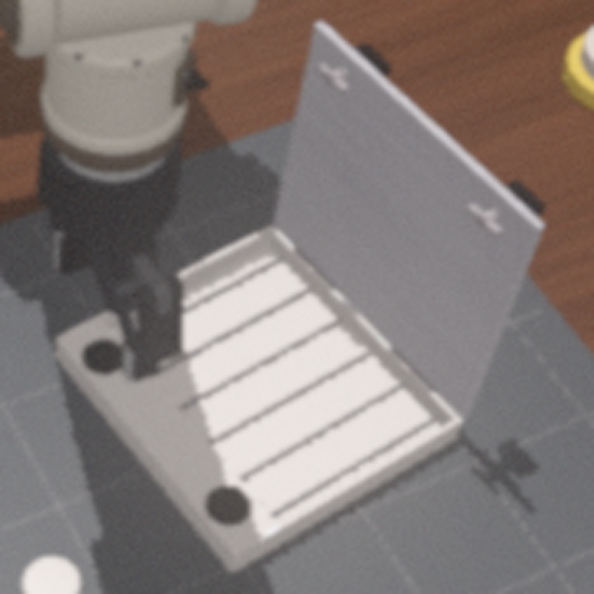

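View pics/w0a.png

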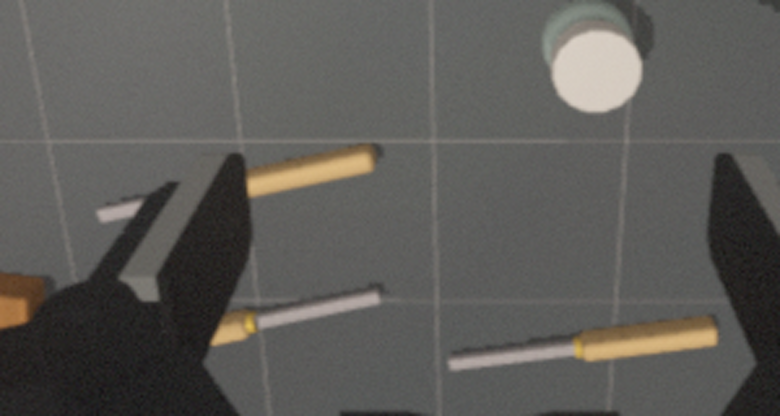

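View pics/d0a.png

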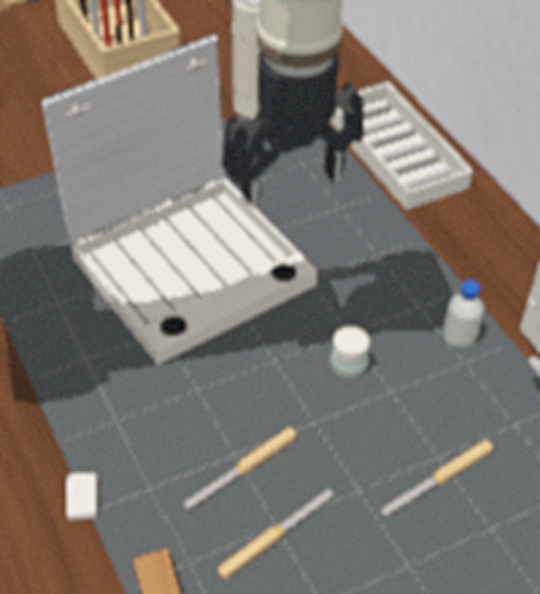

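```bash
cat > m.py <<'E'
from h import *
S=cam('scene');D=cam('side');W=cam('wrist')
s=lambda p,k,o:np.array(p)/k-.5+np.array(o)
fs={'A':[(195,76),(256,147),(331,234)],'B':[(198,286),(128,203),(62,124)],'C':[(147,368),(207,464),(277,573)]}
fd={'A':[(188,504),(240,468),(292,433)],'B':[(330,492),(280,530),(222,572)],'C':[(385,512),(437,480),(490,444)]}
for k in 'ABC':
    a=s(fs[k],4,(160,200)); b=s(fd[k],2.7,(200,80))
    X=np.array([tri([S,D],[p,q]) for p,q in zip(a,b)]); print(k);print(X.round(4))
    print(' scene',back(S,a,.009)[:,:2].round(4).tolist(),' side',back(D,b,.009)[:,:2].round(4).tolist()); 
hs=s([(103,357),(228,505)],3.3,(270,100)); hd=s([(174,326),(284,272)],2.7,(200,80)); hw=np.array([(323,103),(177,124)])
print(np.array([tri([S,D],[p,q]) for p,q in zip(hs,hd)]).round(4))
for c,p in((S,hs),(D,hd),(W,hw)): print('h',back(c,p,.026)[:,:2].round(4).tolist())
cs=s([(60,343),(235,555),(462,428),(275,235)],3.3,(270,100)); cd=s([(160,345),(316,268),(225,182),(75,252)],2.7,(200,80))
print(back(S,cs,.026).round(4)); print(back(D,cd,.026).round(4))
ls=s([(318,23),(543,226)],3.3,(270,100)); ld=s([(44,100),(217,40)],2.7,(200,80))
for p in ls:
  for q in ld: print('lid',tri([S,D],[p,q]).round(4))
js=s((503,305),4,(160,200)); jd=s((351,341),2.7,(200,80)); print('jar',tri([S,D],[js,jd]).round(4), back(S,js,.045).round(4))
gs=s((588,506),4,(160,200)); gd=s((470,290),2.7,(200,80)); print('glue',tri([S,D],[gs,gd]).round(4))
E
python3 m.py
```

```text
A
[[ 0.376  -0.1603  0.0112]
 [ 0.4444 -0.145   0.0135]
 [ 0.5184 -0.1255  0.0079]]
 scene [[0.3745, -0.1602], [0.4417, -0.1447], [0.5198, -0.1267]]  side [[0.3764, -0.1588], [0.4456, -0.1417], [0.5177, -0.125]]
B
[[ 0.5186 -0.2113  0.0089]
 [ 0.4485 -0.2305  0.0123]
 [ 0.3746 -0.2481  0.0111]]
 scene [[0.519, -0.2117], [0.4463, -0.2302], [0.3734, -0.2484]]  side [[0.5184, -0.2108], [0.4495, -0.2289], [0.3749, -0.2466]]
C
[[ 0.5578 -0.2575  0.0099]
 [ 0.6285 -0.2471  0.0093]
 [ 0.7051 -0.2346  0.0116]]
 scene [[0.5572, -0.2572], [0.6282, -0.2468], [0.7043, -0.2349]]  side [[0.5583, -0.2574], [0.6287, -0.2473], [0.7064, -0.2328]]
[[0.4572 0.0615 0.0281]
 [0.6153 0.0838 0.0282]]
h [[0.4563, 0.0618], [0.6145, 0.0842]]
h [[0.4578, 0.0639], [0.6162, 0.0864]]
h [[0.6169, 0.0846], [0.4589, 0.0631]]
[[0.4298 0.0377 0.026 ]
 [0.6529 0.0686 0.026 ]
 [0.6305 0.2742 0.026 ]
 [0.4059 0.2428 0.026 ]]
[[0.4312 0.0438 0.026 ]
 [0.6552 0.0751 0.026 ]
 [0.6225 0.2716 0.026 ]
 [0.3948 0.2337 0.026 ]]
lid [0.3954 0.2591 0.2412]
lid [0.5407 0.1382 0.3755]
lid [0.4664 0.4784 0.0371]
lid [0.6234 0.2917 0.2365]
jar [ 0.6258 -0.0619  0.0446] [[ 0.6261 -0.0622  0.045 ]]
glue [ 0.7686 -0.081   0.0813]
```

Call:
carry_out(
  deltas=[
    [90,-0.0105,-0.0138,-0.01,0,0,0.14],
    [90,-0.0105,-0.0138,-0.01,0,0,0.14],
    [90,-0.0105,-0.0138,-0.01,0,0,0.14],
    [90,-0.0105,-0.0138,-0.01,0,0,0.14],
    [90,-0.0105,-0.0138,-0.01,0,0,0.14],
  ],
  newtons=60,
)

```text
time_s: 0.65
position: [0.5218, -0.0694, 0.1805]
orientation: [-0.642, 0.642, -0.297, 0.296]
ft_force: [-1.1, 0.2, 0.6]
gripper_width: 0.055
```

Call:
carry_out(
  deltas=[
    [90,-0.0105,-0.0138,-0.01,0,0,0.14],
    [90,-0.0105,-0.0138,-0.01,0,0,0.14],
    [90,-0.0105,-0.0138,-0.01,0,0,0.14],
    [90,-0.0105,-0.0138,-0.01,0,0,0.14],
    [90,-0.0105,-0.0138,-0.01,0,0,0.14],
  ],
)

```text
time_s: 1.15
position: [0.4693, -0.1384, 0.1307]
orientation: [0.705, -0.705, 0.058, -0.058]
ft_force: [-0.6, 0.3, 0.0]
gripper_width: 0.0552
```

Call:
carry_out(
  deltas=[
    [90,0,0,-0.01,0,0,0.14],
    [90,0,0,-0.01,0,0,0.14],
    [90,0,0,-0.01,0,0,0.123],
    [90,0,0,0,0,0,0],
  ],
)

```text
time_s: 1.55
position: [0.4687, -0.1373, 0.0997]
orientation: [0.703, -0.702, -0.081, 0.083]
ft_force: [0.2, -0.2, -0.5]
gripper_width: 0.0549
```

```bash
cat > snap.py <<'E'
import sys
from h import *
st()
for n in sys.argv[2:]:
    cv2.imwrite(f'pics/{n}{sys.argv[1]}.png',optics.capture(n)[:,:,::-1])
E
python3 snap.py 1 wrist side
```

```text
t 1.55 p [ 0.4687 -0.1373  0.0997] q [ 0.7031 -0.7016 -0.0809  0.083 ] F [ 0.2 -0.2 -0.5] w 0.0549 j [-0.53  0.09  1.95 -0.    1.11 -2.34]
```

View pics/wrist1.png

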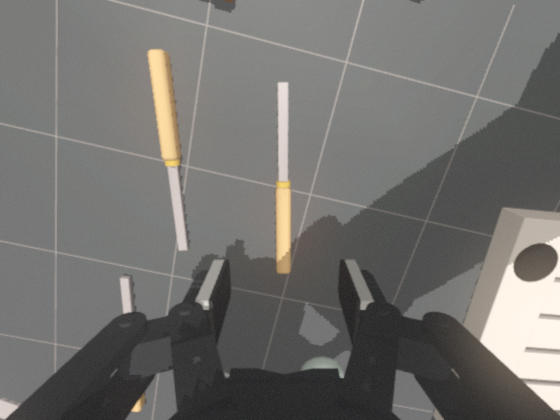

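View pics/side1.png

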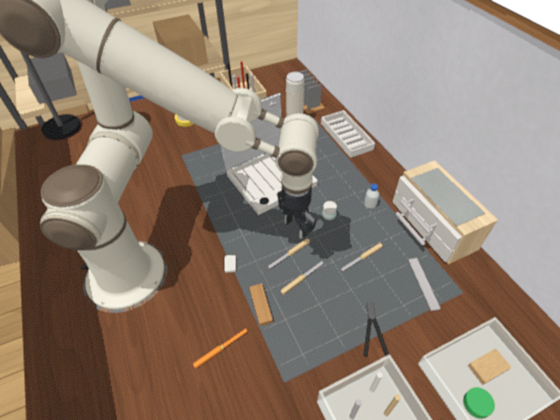

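Run:
```python
from h import *
W=cam('wrist')
print(back(W,[(283,84),(283,184),(284,272)],.010).round(4)); print(back(W,[(182,248),(172,162),(159,52)],.010).round(4))
s=ctrl.sense();q=s['orientation'];print(Ro.from_quat([*q[1:],q[0]]).as_matrix().round(4))
```

```text
[[ 0.3773 -0.1605  0.01  ]
 [ 0.4479 -0.1442  0.01  ]
 [ 0.5235 -0.1259  0.01  ]]
[[ 0.5206 -0.2142  0.01  ]
 [ 0.4502 -0.2305  0.01  ]
 [ 0.3767 -0.2478  0.01  ]]
[[ 9.738e-01 -5.000e-04 -2.273e-01]
 [ 2.273e-01  3.000e-04  9.738e-01]
 [-4.000e-04 -1.000e+00  4.000e-04]]
```

Call:
carry_out(
  deltas=[
    [90,0.003,0,-0.04,0,0,0],
    [90,0,0,-0.04,0,0,0],
    [90,0,0,-0.013,0,0,0],
    [90,0,0,0,0,0,0],
  ],
)

```text
time_s: 2.05
position: [0.4716, -0.1372, 0.007]
orientation: [0.703, -0.702, -0.08, 0.083]
ft_force: [0.7, 0.7, -0.3]
gripper_width: 0.0553
```

Call:
carry_out(
  deltas=[
    [255,0,0,0,0,0,0],
    [255,0,0,0,0,0,0],
    [255,0,0,0,0,0,0],
    [255,0,0,0,0,0,0],
    [255,0,0,0,0,0,0],
  ],
)

```text
time_s: 2.55
position: [0.4744, -0.1389, 0.0103]
orientation: [-0.702, 0.703, 0.083, -0.081]
ft_force: [-1.4, -0.1, 6.3]
gripper_width: 0.0092
```

```bash
python3 snap.py 2 wrist side
python3 - <<'E'
from h import *
crop(cv2.imread('pics/side2.png')[:,:,::-1],230,170,350,290,5,'side2c.png')
E
```

```text
t 2.55 p [ 0.4744 -0.1389  0.0103] q [-0.7016  0.7031  0.0828 -0.081 ] F [-1.4 -0.1  6.3] w 0.0092 j [-0.53  0.26  1.97 -0.    0.91 -2.33]
```

View pics/wrist2.png

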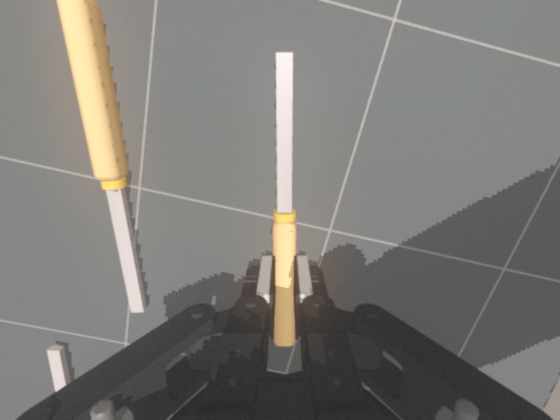

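View pics/side2c.png

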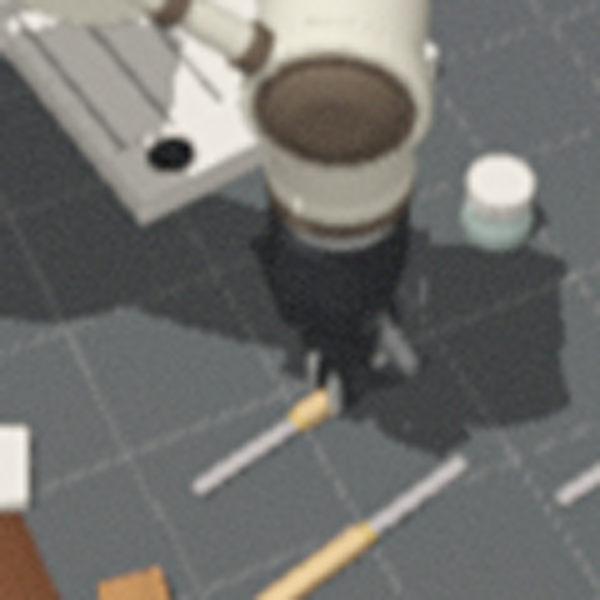

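Call:
carry_out(
  deltas=[
    [255,0,0,0.01,0,0,0],
    [255,0,0,0.02,0,0,0],
    [255,0,0,0.03,0,0,0],
    [255,0,0,0.03,0,0,0],
    [255,0,0,0,0,0,0],
  ],
)

```text
time_s: 3.15
position: [0.4763, -0.1398, 0.1038]
orientation: [-0.7, 0.704, 0.085, -0.079]
ft_force: [0.4, -0.4, 0.2]
gripper_width: 0.0095
```

```bash
python3 snap.py 3 wrist side
python3 - <<'E'
from h import *
crop(cv2.imread('pics/side3.png')[:,:,::-1],230,150,350,270,5,'side3c.png')
E
```

```text
t 3.15 p [ 0.4763 -0.1398  0.1038] q [-0.7002  0.7045  0.0848 -0.0791] F [ 0.4 -0.4  0.2] w 0.0095 j [-0.53  0.09  1.94 -0.    1.1  -2.33]
```

View pics/wrist3.png

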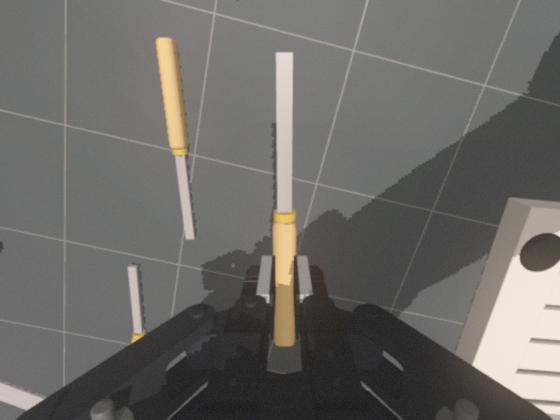

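View pics/side3c.png

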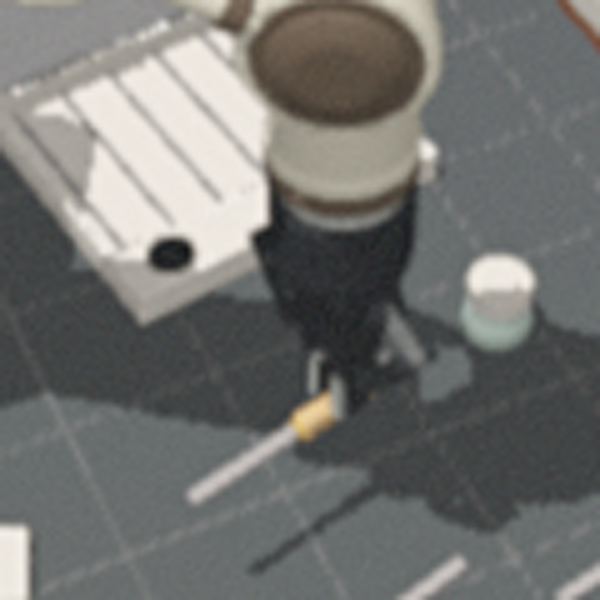

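Run:
```python
from h import *
W=cam('wrist'); s=ctrl.sense()
for uv,z in (((285,54),.0095),((285,218),.014)):
    p=back(W,[uv],z-.0103+s['position'][2])[0]; q=s['orientation'];R=Ro.from_quat([*q[1:],q[0]]).as_matrix(); print(p.round(4),(R.T@(p-s['position'])).round(4))
print(R.round(4))
```

```text
[ 0.3748 -0.1616  0.0987] [-0.1015  0.0006  0.    ]
[ 0.4448 -0.1451  0.1032] [-0.0295 -0.0038  0.    ]
[[ 0.9732  0.0021 -0.2301]
 [ 0.2301 -0.0012  0.9732]
 [ 0.0017 -1.     -0.0017]]
```

Call:
carry_out(
  deltas=[
    [255,0.004,0.024,0,0,0,-0.139],
    [255,0.004,0.024,0,0,0,-0.139],
    [255,0.004,0.024,0,0,0,-0.139],
    [255,0.004,0.024,0,0,0,-0.139],
    [255,0.004,0.024,0,0,0,-0.139],
  ],
)

```text
time_s: 3.75
position: [0.4917, -0.0167, 0.0968]
orientation: [0.688, -0.688, 0.165, -0.163]
ft_force: [0.1, -0.3, -0.5]
gripper_width: 0.01
```

Call:
carry_out(
  deltas=[
    [255,0.004,0.024,0,0,0,-0.139],
    [255,0.004,0.024,0,0,0,-0.139],
    [255,0.004,0.024,0,0,0,-0.139],
    [255,0.004,0.024,0,0,0,-0.139],
    [255,0.004,0.024,0,0,0,-0.139],
  ],
)

```text
time_s: 4.25
position: [0.5117, 0.103, 0.0967]
orientation: [-0.59, 0.591, -0.39, 0.388]
ft_force: [-0.7, -0.7, -0.9]
gripper_width: 0.0091
```

Call:
carry_out(
  deltas=[
    [255,0.004,0.02,0,0,0,-0.139],
    [255,0.004,0.02,0,0,0,-0.136],
    [255,0,0,0,0,0,0],
    [255,0,0,0,0,0,0],
  ],
)

```text
time_s: 4.65
position: [0.5199, 0.1418, 0.0971]
orientation: [-0.533, 0.535, -0.464, 0.463]
ft_force: [-0.5, 0.6, 0.1]
gripper_width: 0.0089
```

```bash
python3 snap.py 4 wrist scene
```

```text
t 4.65 p [0.5199 0.1418 0.0971] q [-0.5333  0.5348 -0.464   0.4629] F [-0.5  0.6  0.1] w 0.0089 j [ 0.04  0.21  1.82 -0.    1.12 -0.1 ]
```

View pics/wrist4.png

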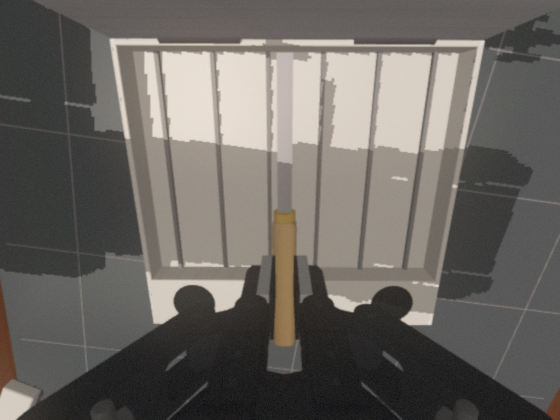

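View pics/scene4.png

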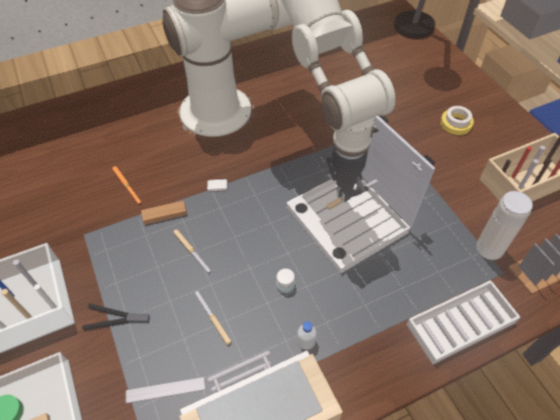

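Run:
```python
from h import *
W=cam('wrist')
C=np.array([.5251,.1582]);a=.138;xd=np.array([np.cos(a),np.sin(a)]);yd=np.array([-xd[1],xd[0]])
B=C+.019*yd
def rel(p):return (np.array([(p[:,:2]-B)@xd,(p[:,:2]-B)@yd]).T*1000).round(1).tolist()
print('ridges top',rel(back(W,[(270,100),(271,220),(322,100),(318,220),(215,100),(376,100)],.008)))
print('base of rail/hinge wall',rel(back(W,[(160,268),(425,270),(160,52),(440,52)],.004)))
print('rail/hinge top',rel(back(W,[(160,280),(425,280),(140,46),(450,46)],.026)))
print('tip',rel(back(W,[(285,54),(285,216)],.097)))
m=[];
for x in (-95,-57,-19,19,57,95):
  for y in (-83,83): m.append([*(B+x/1000*xd+y/1000*yd),.008])
for x,y in((-112,-83),(112,-83),(112,83),(-112,83)): m.append([*(B+x/1000*xd+y/1000*yd),.026])
im=cv2.imread('pics/wrist4.png')[:,:,::-1]
crop(im,100,20,500,320,2,'w4m.png',proj(W,np.array(m)))
```

```text
ridges top [[-16.3, 50.2], [-16.8, -40.9], [20.6, 50.2], [21.0, -40.9], [-55.5, 50.1], [59.1, 50.2]]
base of rail/hinge wall [[-113.5, -86.7], [115.7, -88.5], [-92.2, 81.5], [101.5, 81.5]]
rail/hinge top [[-104.9, -85.1], [105.7, -85.0], [-96.2, 81.6], [97.2, 81.6]]
tip [[-5.9, 66.9], [-5.8, -5.6]]
```

View pics/w4m.png

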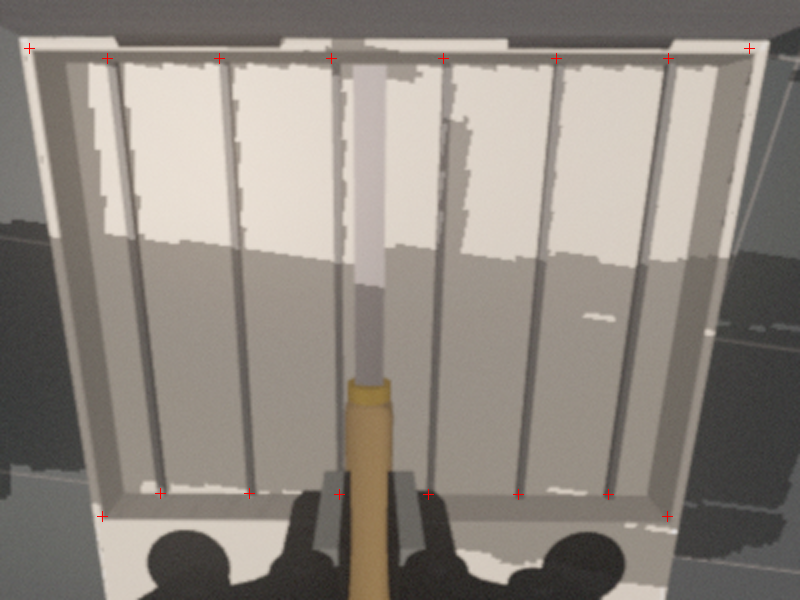

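Call:
carry_out(
  deltas=[
    [255,0.0067,0.0056,0,0,0,0],
    [255,0,0,-0.03,0,0,0],
    [255,0,0,-0.03,0,0,0],
    [255,0,0,-0.012,0,0,0],
    [255,0,0,0,0,0,0],
  ],
)

```text
time_s: 5.25
position: [0.5261, 0.1472, 0.0244]
orientation: [-0.532, 0.534, -0.465, 0.463]
ft_force: [-1.3, 0.2, 0.7]
gripper_width: 0.0094
```

Call:
carry_out(
  deltas=[
    [255,0,0,-0.005,0,0,0],
    [255,0,0,-0.005,0,0,0],
    [255,0,0,0,0,0,0],
  ],
)

```text
time_s: 5.55
position: [0.528, 0.1476, 0.0166]
orientation: [0.533, -0.533, 0.464, -0.465]
ft_force: [-0.3, -0.6, -0.4]
gripper_width: 0.0092
```

```bash
python3 snap.py 5 wrist
```

```text
t 5.55 p [0.528  0.1476 0.0166] q [ 0.5334 -0.5331  0.4642 -0.4645] F [-0.3 -0.6 -0.4] w 0.0092 j [ 0.05  0.36  1.82  0.    0.96 -0.09]
```

View pics/wrist5.png

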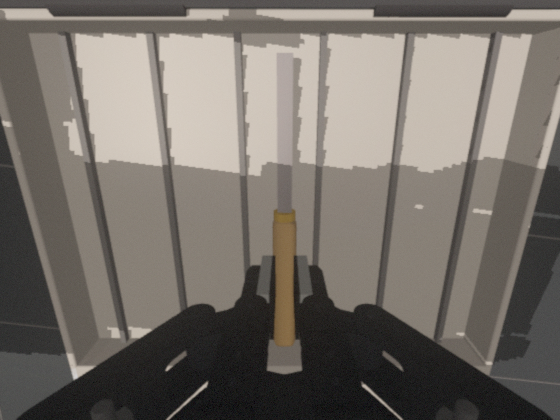

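Call:
carry_out(
  deltas=[
    [255,0,0,-0.002,0,0,0],
    [180,0,0,0,0,0,0],
    [180,0,0,0,0,0,0],
    [180,0,0,0,0,0,0],
  ],
)

```text
time_s: 6.0
position: [0.5278, 0.1476, 0.0145]
orientation: [0.533, -0.533, 0.464, -0.464]
ft_force: [0.2, 0.7, -0.3]
gripper_width: 0.0252
```

Call:
carry_out(
  deltas=[
    [180,0,0,0.01,0,0,0],
    [180,0,0,0.03,0,0,0],
    [180,0,0,0.04,0,0,0],
    [120,0,0,0.03,0,0,0],
    [90,0,0,0,0,0,0],
  ],
)

```text
time_s: 6.5
position: [0.5317, 0.1479, 0.1306]
orientation: [0.536, -0.531, 0.461, -0.467]
ft_force: [1.4, -0.3, 1.1]
gripper_width: 0.0533
```

```bash
python3 snap.py 6 wrist scene side
```

```text
t 6.5 p [0.5317 0.1479 0.1306] q [ 0.536  -0.5306  0.4615 -0.4671] F [ 1.4 -0.3  1.1] w 0.0533 j [ 0.05  0.19  1.77  0.    1.17 -0.09]
```

View pics/wrist6.png

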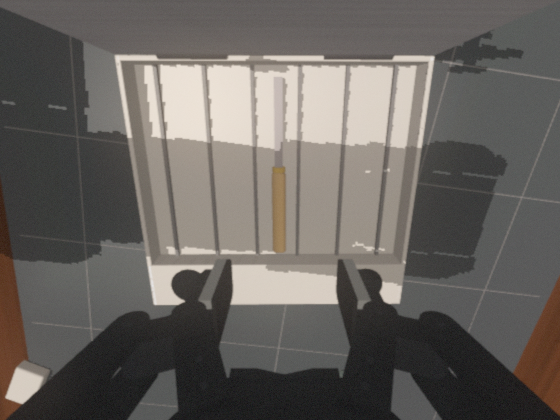

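View pics/scene6.png

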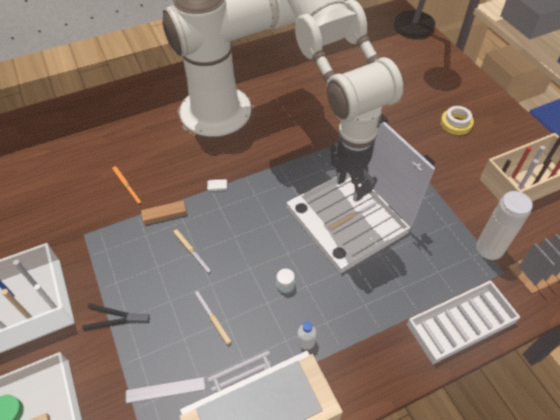

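Call:
carry_out(
  deltas=[
    [90,0.011,-0.035,0,0,0,0.1445],
    [90,0.011,-0.035,0,0,0,0.1445],
    [90,0.011,-0.035,0,0,0,0.1445],
    [90,0.011,-0.035,0,0,0,0.1445],
    [90,0.011,-0.035,0,0,0,0.1445],
  ],
)

```text
time_s: 7.15
position: [0.5816, -0.0285, 0.1223]
orientation: [-0.664, 0.664, -0.245, 0.243]
ft_force: [0.2, 1.1, -0.2]
gripper_width: 0.0552
```

Call:
carry_out(
  deltas=[
    [90,0.011,-0.035,0,0,0,0.1445],
    [90,0.011,-0.035,0,0,0,0.1445],
    [90,0.011,-0.035,0,0,0,0.1445],
    [90,0.011,-0.035,0,0,0,0.1445],
    [90,0.011,-0.035,0,0,0,0.1445],
  ],
)

```text
time_s: 7.65
position: [0.6367, -0.2033, 0.1219]
orientation: [0.708, -0.706, -0.005, 0.008]
ft_force: [1.2, -0.1, -0.3]
gripper_width: 0.0551
```

Call:
carry_out(
  deltas=[
    [90,0.011,-0.035,-0.02,0,0,0.1445],
    [90,0,0,0,0,0,0],
    [90,0,0,0,0,0,0],
  ],
)

```text
time_s: 7.95
position: [0.6471, -0.2371, 0.1013]
orientation: [0.706, -0.704, -0.053, 0.056]
ft_force: [0.9, 0.5, 0.1]
gripper_width: 0.0554
```

```bash
python3 snap.py 7 wrist
```

```text
t 7.95 p [ 0.6471 -0.2371  0.1013] q [ 0.7062 -0.7038 -0.053   0.056 ] F [0.9 0.5 0.1] w 0.0554 j [-0.53  0.56  1.34  0.    1.24 -2.25]
```

View pics/wrist7.png

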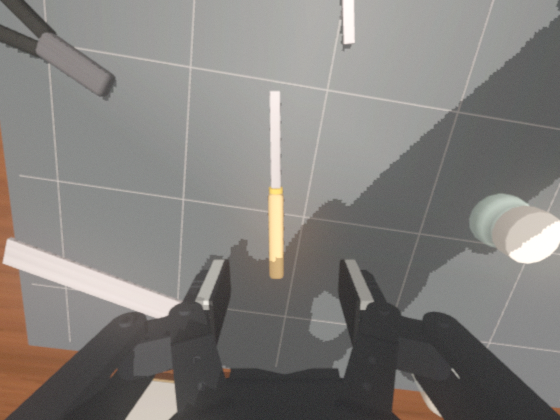

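Run:
```python
from h import *
W=cam('wrist')
f=back(W,[(275,92),(276,190),(276,277)],.010); print(f.round(4)); d=f[2]-f[0]; print(np.degrees(np.arctan2(d[1],d[0])))
r=back(W,[(185,293),(178,316),(10,242),(5,264),(400,370),(435,395)],.002); print('ruler',r.round(4))
s=ctrl.sense();q=s['orientation'];R=Ro.from_quat([*q[1:],q[0]]).as_matrix();print(R.round(4)); g=f[1]+.028*d/np.linalg.norm(d);print('grip',g.round(4)); print('ruler rel', ((r-g)@R).round(3))
S=cam('scene');print(back(S,[(203,384),(128,392)],.002))
```

```text
[[ 0.5596 -0.2568  0.01  ]
 [ 0.6311 -0.2456  0.01  ]
 [ 0.7085 -0.2342  0.01  ]]
8.649652511842964
ruler [[ 0.7423 -0.3136  0.002 ]
 [ 0.7685 -0.3187  0.002 ]
 [ 0.7141 -0.4651  0.002 ]
 [ 0.7366 -0.4721  0.002 ]
 [ 0.7999 -0.0943  0.002 ]
 [ 0.8267 -0.049   0.002 ]]
[[ 0.9879 -0.0027 -0.1549]
 [ 0.1549  0.0021  0.9879]
 [-0.0024 -1.      0.0025]]
grip [ 0.6588 -0.2414  0.01  ]
ruler rel [[ 0.071  0.008 -0.084]
 [ 0.096  0.008 -0.093]
 [ 0.02   0.007 -0.23 ]
 [ 0.041  0.007 -0.24 ]
 [ 0.162  0.008  0.123]
 [ 0.196  0.008  0.164]]
[[ 0.76170125 -0.31591267  0.002     ]
 [ 0.71097948 -0.46150769  0.002     ]]
```

Call:
carry_out(
  deltas=[
    [90,0.0104,-0.005,-0.03,0,0,0],
    [90,0,0,-0.04,0,0,0],
    [90,0,0,-0.022,0,0,0],
    [90,0,0,0,0,0,0],
  ],
)

```text
time_s: 8.4
position: [0.656, -0.239, 0.0079]
orientation: [0.707, -0.703, -0.053, 0.058]
ft_force: [-0.3, 0.2, -0.3]
gripper_width: 0.0553
```

Call:
carry_out(
  deltas=[
    [255,0,0,0,0,0,0],
    [255,0,0,0,0,0,0],
    [255,0,0,0,0,0,0],
    [255,0,0,0,0,0,0],
    [255,0,0,0,0,0,0],
  ],
)

```text
time_s: 8.9
position: [0.6601, -0.2428, 0.0141]
orientation: [-0.705, 0.705, 0.056, -0.055]
ft_force: [-0.7, 3.3, 5.7]
gripper_width: -0.0002
```

```bash
python3 snap.py 8 wrist
```

```text
t 8.9 p [ 0.6601 -0.2428  0.0141] q [-0.7046  0.7053  0.0561 -0.0546] F [-0.7  3.3  5.7] w -0.0002 j [-0.52  0.7   1.33  0.    1.11 -2.25]
```

View pics/wrist8.png

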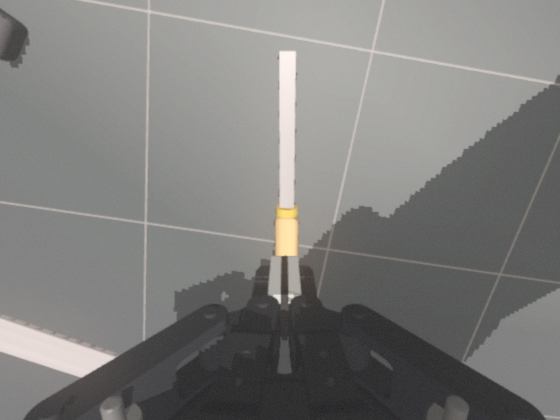

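Call:
carry_out(
  deltas=[
    [255,0,0,0.04,0,0,0],
    [180,0,0,0.04,0,0,0],
    [170,0,0,0,0,0,0],
    [170,0,0,0,0,0,0],
  ],
)

```text
time_s: 9.35
position: [0.66, -0.2431, 0.0941]
orientation: [-0.704, 0.706, 0.056, -0.054]
ft_force: [0.4, 0.6, -0.7]
gripper_width: 0.0282
```

```bash
python3 snap.py 9 wrist
```

```text
t 9.35 p [ 0.66   -0.2431  0.0941] q [-0.7042  0.7056  0.0563 -0.0544] F [ 0.4  0.6 -0.7] w 0.0282 j [-0.52  0.6   1.31 -0.    1.23 -2.25]
```

View pics/wrist9.png

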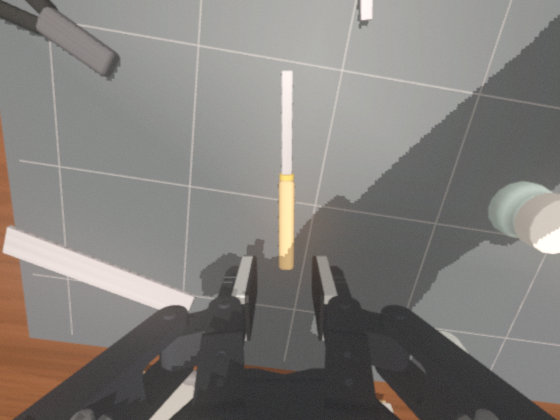

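Call:
carry_out(
  deltas=[
    [170,0,0,-0.04,0,0,0],
    [170,0,0,-0.03,0,0,0],
    [170,0,0,-0.018,0,0,0],
    [170,0,0,0,0,0,0],
    [170,0,0,0,0,0,0],
  ],
)

```text
time_s: 9.9
position: [0.6586, -0.2422, 0.0033]
orientation: [0.705, -0.705, -0.055, 0.056]
ft_force: [0.3, 1.1, 0.2]
gripper_width: 0.028
```

Call:
carry_out(
  deltas=[
    [255,0,0,0,0,0,0],
    [255,0,0,0,0,0,0],
    [255,0,0,0,0,0,0],
    [255,0,0,0,0,0,0],
  ],
)

```text
time_s: 10.3
position: [0.659, -0.2423, 0.0042]
orientation: [0.705, -0.705, -0.055, 0.055]
ft_force: [-0.0, -0.5, 0.2]
gripper_width: 0.0104
```

Call:
carry_out(
  deltas=[
    [255,0,0,0.01,0,0,0],
    [255,0,0,0.03,0,0,0],
    [255,0,0,0.04,0,0,0],
    [255,0,0,0.02,0,0,0],
    [255,0,0,0,0,0,0],
  ],
)

```text
time_s: 10.8
position: [0.6619, -0.244, 0.1103]
orientation: [-0.703, 0.707, 0.058, -0.053]
ft_force: [1.0, -0.7, 0.2]
gripper_width: 0.0099
```

```bash
python3 snap.py 10 wrist
```

```text
t 10.8 p [ 0.6619 -0.244   0.1103] q [-0.703   0.7068  0.0581 -0.0526] F [ 1.  -0.7  0.2] w 0.0099 j [-0.52  0.58  1.3   0.    1.25 -2.25]
```

View pics/wrist10.png

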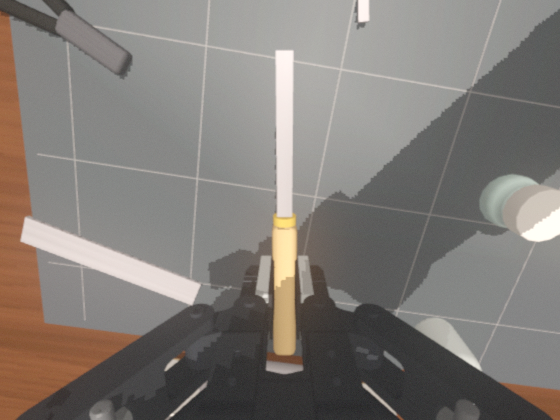

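Call:
carry_out(
  deltas=[
    [255,-0.005,0.0365,0,0,0,-0.1444],
    [255,-0.005,0.0365,0,0,0,-0.1444],
    [255,-0.005,0.0365,0,0,0,-0.1444],
    [255,-0.005,0.0365,0,0,0,-0.1444],
    [255,-0.005,0.0365,0,0,0,-0.1444],
  ],
)

```text
time_s: 11.35
position: [0.6323, -0.0581, 0.1022]
orientation: [0.678, -0.678, 0.201, -0.198]
ft_force: [0.1, -0.3, -0.3]
gripper_width: 0.0101
```

Call:
carry_out(
  deltas=[
    [255,-0.005,0.0365,0,0,0,-0.1444],
    [255,-0.005,0.0365,0,0,0,-0.1444],
    [255,-0.005,0.0365,0,0,0,-0.1444],
    [255,-0.005,0.0365,0,0,0,-0.1444],
    [255,-0.005,0.0365,0,0,0,-0.1444],
  ],
)

```text
time_s: 11.85
position: [0.6073, 0.124, 0.1023]
orientation: [-0.564, 0.565, -0.427, 0.425]
ft_force: [0.2, 0.2, -0.5]
gripper_width: 0.0099
```

Call:
carry_out(
  deltas=[
    [255,-0.005,0.0365,0,0,0,-0.1444],
    [255,0,0,0,0,0,0],
    [255,0,0,0,0,0,0],
  ],
)

```text
time_s: 12.15
position: [0.6028, 0.1594, 0.1026]
orientation: [-0.533, 0.535, -0.464, 0.463]
ft_force: [0.2, -1.1, -0.0]
gripper_width: 0.0099
```

```bash
python3 snap.py 11 wrist
cat > bay.py <<'E'
import sys
from h import *
W=cam('wrist')
B=np.array([.5242,.1762]);a=.138;xd=np.array([np.cos(a),np.sin(a)]);yd=np.array([-xd[1],xd[0]])
def rel(p):p=np.atleast_2d(p);return (np.array([(p[:,:2]-B)@xd,(p[:,:2]-B)@yd]).T*1000).round(1).tolist()
def wl(x,y): return B+x/1000*xd+y/1000*yd
s=ctrl.sense();q=s['orientation'];R=Ro.from_quat([*q[1:],q[0]]).as_matrix()
print('tcp rel bay',rel(s['position']),'z',s['position'][2].round(4),'toolx heading (want -82.1)',np.degrees(np.arctan2(R[1,0],R[0,0])).round(2),'tilt',R[2,0].round(4),R[2,2].round(4))
E
python3 bay.py
```

```text
t 12.15 p [0.6028 0.1594 0.1026] q [-0.5334  0.5351 -0.4638  0.4626] F [ 0.2 -1.1 -0. ] w 0.0099 j [ 0.07  0.41  1.56 -0.    1.18 -0.08]
tcp rel bay [[75.9, -28.3]] z 0.103 toolx heading (want -82.1) -81.93 tilt 0.0003 -0.0023
```

View pics/wrist11.png

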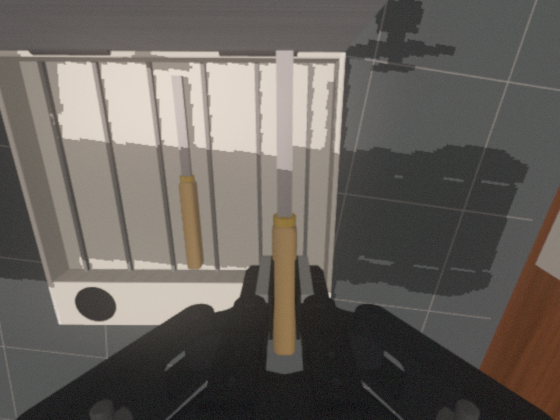

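Call:
carry_out(
  deltas=[
    [255,0,0,-0.035,0,0,0],
    [255,0,0,-0.035,0,0,0],
    [255,0,0,-0.015,0,0,0],
    [255,0,0,0,0,0,0],
  ],
)

```text
time_s: 12.6
position: [0.6017, 0.1577, 0.0162]
orientation: [-0.532, 0.535, -0.466, 0.463]
ft_force: [-1.4, 1.0, -1.0]
gripper_width: 0.0102
```

```bash
python3 snap.py 12 wrist; python3 bay.py
```

```text
t 12.6 p [0.6017 0.1577 0.0162] q [-0.5317  0.5349 -0.4659  0.4627] F [-1.4  1.  -1. ] w 0.0102 j [ 0.06  0.53  1.59 -0.    1.03 -0.08]
tcp rel bay [[76.1, -28.8]] z 0.0185 toolx heading (want -82.1) -82.07 tilt -0.0001 -0.0022
```

View pics/wrist12.png

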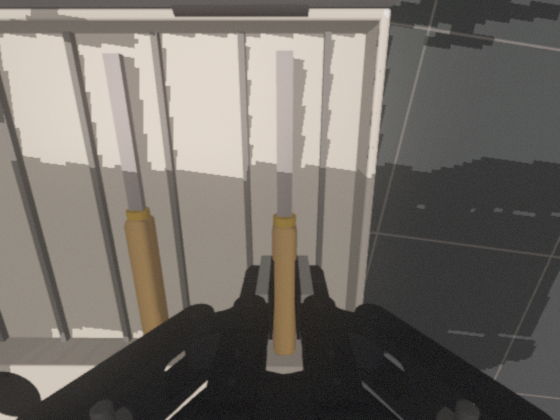

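Call:
carry_out(
  deltas=[
    [255,0,0,-0.005,0,0,0],
    [255,0,0,-0.0035,0,0,0],
    [255,0,0,0,0,0,0],
  ],
)

```text
time_s: 12.95
position: [0.6045, 0.1591, 0.0114]
orientation: [0.534, -0.533, 0.464, -0.464]
ft_force: [-0.0, 0.4, -0.8]
gripper_width: 0.0102
```

Call:
carry_out(
  deltas=[
    [180,0,0,0,0,0,0],
    [180,0,0,0,0,0,0],
    [180,0,0,0,0,0,0],
  ],
)

```text
time_s: 13.25
position: [0.6043, 0.1592, 0.0112]
orientation: [0.534, -0.533, 0.464, -0.464]
ft_force: [0.3, -0.4, 0.0]
gripper_width: 0.0246
```

Call:
carry_out(
  deltas=[
    [180,0,0,0.01,0,0,0],
    [180,0,0,0.03,0,0,0],
    [180,0,0,0.04,0,0,0],
    [180,0,0,0.03,0,0,0],
    [180,0,0,0,0,0,0],
  ],
)

```text
time_s: 13.75
position: [0.6082, 0.1595, 0.1279]
orientation: [0.536, -0.531, 0.461, -0.467]
ft_force: [1.5, 0.5, 1.0]
gripper_width: 0.0248
```

```bash
python3 snap.py 13 wrist scene;python3 bay.py
```

```text
t 13.75 p [0.6082 0.1595 0.1279] q [ 0.5365 -0.5307  0.4611 -0.4669] F [1.5 0.5 1. ] w 0.0248 j [ 0.06  0.38  1.54  0.    1.21 -0.07]
tcp rel bay [[77.4, -28.0]] z 0.1222 toolx heading (want -82.1) -82.02 tilt 0.0002 0.0024
```

View pics/wrist13.png

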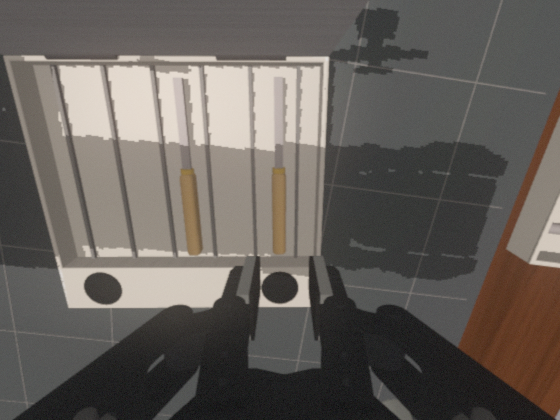

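View pics/scene13.png

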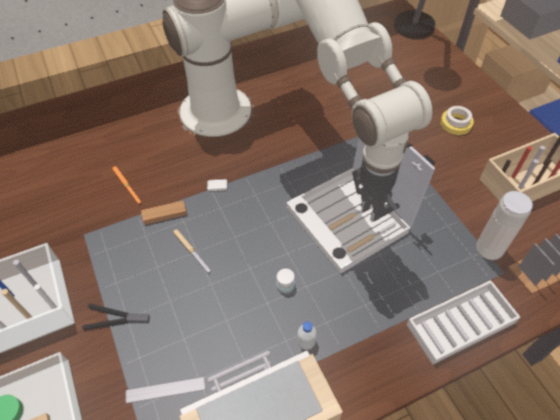

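Call:
carry_out(
  deltas=[
    [170,-0.0186,-0.0396,0,0,0,-0.147],
    [170,-0.0186,-0.0396,0,0,0,-0.147],
    [170,-0.0186,-0.0396,0,0,0,-0.147],
    [170,-0.0186,-0.0396,0,0,0,-0.147],
    [170,-0.0186,-0.0396,0,0,0,-0.147],
  ],
)

```text
time_s: 14.35
position: [0.5088, -0.0398, 0.1191]
orientation: [0.329, -0.33, 0.627, -0.625]
ft_force: [0.9, -0.3, 0.3]
gripper_width: 0.0286
```

Call:
carry_out(
  deltas=[
    [170,-0.0186,-0.0396,0,0,0,-0.147],
    [170,-0.0186,-0.0396,0,0,0,-0.147],
    [170,-0.0186,-0.0396,0,0,0,-0.147],
    [170,-0.0186,-0.0396,0,0,0,-0.147],
    [170,-0.0186,-0.0396,0,0,0,-0.147],
  ],
)

```text
time_s: 14.85
position: [0.4161, -0.2374, 0.1193]
orientation: [0.082, -0.083, 0.703, -0.701]
ft_force: [1.0, -0.1, 0.6]
gripper_width: 0.0286
```

Call:
carry_out(
  deltas=[
    [170,0,0,-0.02,0,0,0],
    [170,0,0,0,0,0,0],
    [170,0,0,0,0,0,0],
  ],
)

```text
time_s: 15.15
position: [0.4172, -0.2356, 0.0995]
orientation: [0.084, -0.086, 0.703, -0.701]
ft_force: [0.0, 0.2, -0.5]
gripper_width: 0.0282
```

```bash
python3 snap.py 14 wrist;python3 bay.py
```

```text
t 15.15 p [ 0.4172 -0.2356  0.0995] q [ 0.084  -0.0856  0.7031 -0.7009] F [ 0.   0.2 -0.5] w 0.0282 j [-0.77  0.06  1.98  0.    1.1   0.56]
tcp rel bay [[-162.0, -393.5]] z 0.1003 toolx heading (want -82.1) -166.18 tilt 0.0009 -0.0017
```

View pics/wrist14.png

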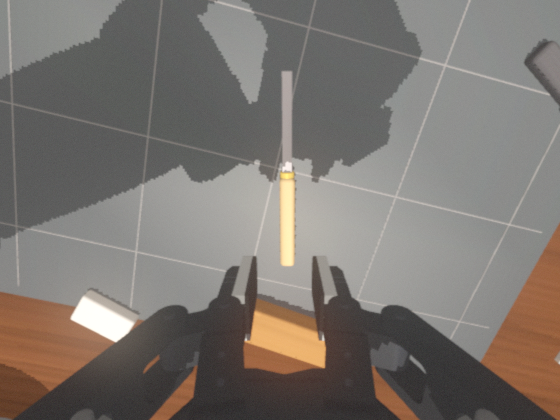

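Run:
```python
from h import *
W=cam('wrist')
f=back(W,[(286,72),(287,172),(287,265)],.010); print(f.round(4)); d=f[2]-f[0];d/=np.linalg.norm(d); print(np.degrees(np.arctan2(d[1],d[0])), (f[1]+.027*d).round(4))
print('block',back(W,[(250,300),(327,330),(245,345)],.03).round(3))
S=cam('scene');im=cv2.imread('pics/scene13.png')[:,:,::-1];crop(im,130,190,230,290,6,'s13.png')
```

```text
[[ 0.52   -0.2123  0.01  ]
 [ 0.4519 -0.2299  0.01  ]
 [ 0.3742 -0.2492  0.01  ]]
-165.80346668556209 [ 0.4257 -0.2365  0.01  ]
block [[ 0.347 -0.225  0.03 ]
 [ 0.333 -0.294  0.03 ]
 [ 0.302 -0.23   0.03 ]]
```

View pics/s13.png

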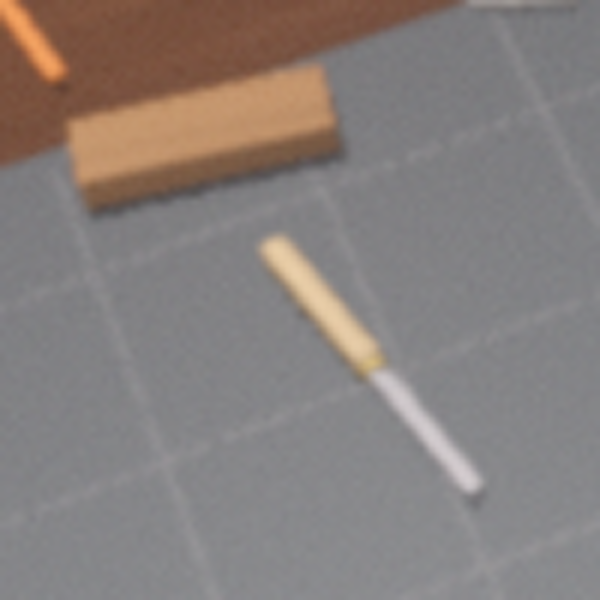

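Call:
carry_out(
  deltas=[
    [170,0.0063,-0.0012,-0.04,0,0,0],
    [170,0,0,-0.03,0,0,0],
    [170,0,0,-0.026,0,0,0],
    [170,0,0,0,0,0,0],
    [170,0,0,0,0,0,0],
  ],
)

```text
time_s: 15.7
position: [0.4249, -0.2377, 0.0055]
orientation: [-0.085, 0.085, -0.702, 0.702]
ft_force: [-0.2, -0.1, 0.1]
gripper_width: 0.0284
```

Call:
carry_out(
  deltas=[
    [255,0,0,0,0,0,0],
    [255,0,0,0,0,0,0],
    [255,0,0,0,0,0,0],
    [255,0,0,0,0,0,0],
  ],
)

```text
time_s: 16.1
position: [0.4259, -0.2392, 0.007]
orientation: [-0.086, 0.084, -0.701, 0.703]
ft_force: [-0.2, 2.1, 6.5]
gripper_width: 0.0099
```

Call:
carry_out(
  deltas=[
    [255,0,0,0.01,0,0,0],
    [255,0,0,0.03,0,0,0],
    [255,0,0,0.04,0,0,0],
    [255,0,0,0.02,0,0,0],
    [255,0,0,0,0,0,0],
  ],
)

```text
time_s: 16.6
position: [0.4267, -0.2403, 0.1095]
orientation: [-0.087, 0.083, -0.7, 0.704]
ft_force: [0.3, -0.3, 0.3]
gripper_width: 0.0096
```

```bash
python3 snap.py 15 wrist side;python3 bay.py
```

```text
t 16.6 p [ 0.4267 -0.2403  0.1095] q [-0.0867  0.0827 -0.6996  0.7045] F [ 0.3 -0.3  0.3] w 0.0096 j [-0.76  0.06  1.95 -0.    1.11  0.57]
tcp rel bay [[-155.8, -396.8]] z 0.1054 toolx heading (want -82.1) -166.25 tilt -0.0007 0.0011
```

View pics/wrist15.png

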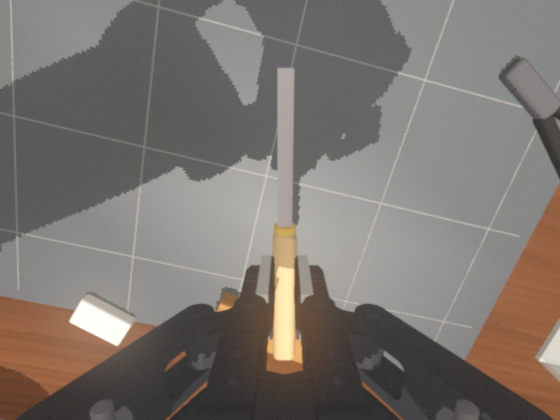

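View pics/side15.png

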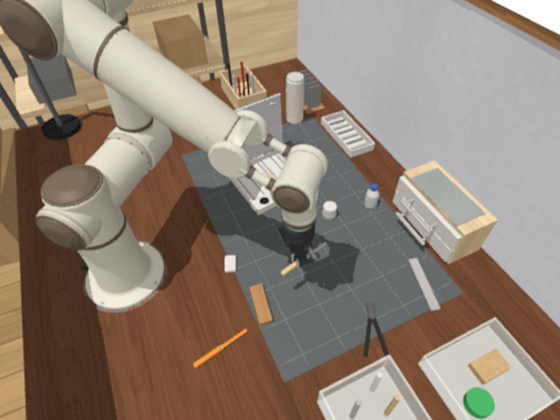

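Run:
```python
from h import *
W=cam('wrist'); s=ctrl.sense()
q=s['orientation'];R=Ro.from_quat([*q[1:],q[0]]).as_matrix()
for uv,z in (((286,70),.0095),((285,232),.014),((285,356),.014)):
    p=back(W,[uv],z-.006+s['position'][2])[0];  print((R.T@(p-s['position'])).round(4))
```

```text
[-0.0967 -0.0034  0.0012]
[-0.0258 -0.008   0.0008]
[ 0.0478 -0.008   0.0008]
```

Call:
carry_out(
  deltas=[
    [255,0.0026,0.038,0,0,0,0.1469],
    [255,0.0026,0.038,0,0,0,0.1469],
    [255,0.0026,0.038,0,0,0,0.1469],
    [255,0.0026,0.038,0,0,0,0.1469],
    [255,0.0026,0.038,0,0,0,0.1469],
  ],
)

```text
time_s: 17.2
position: [0.4359, -0.0462, 0.1033]
orientation: [0.332, -0.333, 0.625, -0.623]
ft_force: [0.1, 0.0, 0.1]
gripper_width: 0.0101
```

Call:
carry_out(
  deltas=[
    [255,0.0026,0.038,0,0,0,0.1469],
    [255,0.0026,0.038,0,0,0,0.1469],
    [255,0.0026,0.038,0,0,0,0.1469],
    [255,0.0026,0.038,0,0,0,0.1469],
    [255,0.0026,0.038,0,0,0,0.1469],
  ],
)

```text
time_s: 17.7
position: [0.4489, 0.1434, 0.1032]
orientation: [-0.534, 0.535, -0.463, 0.462]
ft_force: [0.6, -0.2, -0.1]
gripper_width: 0.0094
```

Call:
carry_out(
  deltas=[
    [255,0,0,0,0,0,0],
    [255,0,0,0,0,0,0],
    [255,0,0,0,0,0,0],
  ],
)

```text
time_s: 18.0
position: [0.4496, 0.1411, 0.1038]
orientation: [-0.532, 0.534, -0.465, 0.464]
ft_force: [-0.2, -0.3, -0.6]
gripper_width: 0.01
```

```bash
python3 snap.py 16 wrist;python3 bay.py
```

```text
t 18.0 p [0.4496 0.1411 0.1038] q [-0.5324  0.5336 -0.4651  0.4643] F [-0.2 -0.3 -0.6] w 0.01 j [ 0.05  0.03  2.   -0.    1.11 -0.09]
tcp rel bay [[-78.4, -24.7]] z 0.1041 toolx heading (want -82.1) -82.2 tilt 0.0002 -0.0015
```

View pics/wrist16.png

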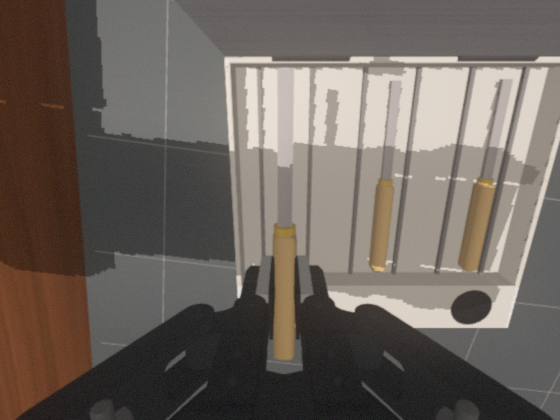

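Both placed files lie in their grooves. Correct by (+2, +1) mm and lower.

Call:
carry_out(
  deltas=[
    [255,0.0023,0.0012,-0.035,0,0,0],
    [255,0,0,-0.035,0,0,0],
    [255,0,0,-0.015,0,0,0],
    [255,0,0,0,0,0,0],
    [255,0,0,0,0,0,0],
  ],
)

```text
time_s: 18.55
position: [0.453, 0.1423, 0.0201]
orientation: [-0.533, 0.533, -0.465, 0.465]
ft_force: [0.9, -0.0, -0.2]
gripper_width: 0.0099
```

```bash
python3 snap.py 17 wrist;python3 bay.py
```

```text
t 18.55 p [0.453  0.1423 0.0201] q [-0.5329  0.5329 -0.4647  0.4648] F [ 0.9 -0.  -0.2] w 0.0099 j [ 0.05  0.19  2.02 -0.    0.92 -0.09]
tcp rel bay [[-74.4, -23.7]] z 0.0209 toolx heading (want -82.1) -82.16 tilt 0.0002 0.0018
```

View pics/wrist17.png

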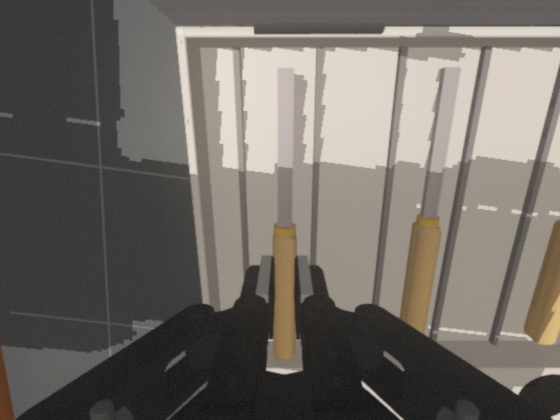

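Call:
carry_out(
  deltas=[
    [255,0,0,-0.005,0,0,0],
    [255,0,0,-0.004,0,0,0],
    [255,0,0,0,0,0,0],
    [255,0,0,0,0,0,0],
  ],
)

```text
time_s: 19.0
position: [0.4529, 0.1431, 0.011]
orientation: [0.533, -0.533, 0.464, -0.464]
ft_force: [0.3, -1.1, 0.2]
gripper_width: 0.0096
```

Call:
carry_out(
  deltas=[
    [180,0,0,0,0,0,0],
    [180,0,0,0,0,0,0],
    [180,0,0,0,0,0,0],
  ],
)

```text
time_s: 19.3
position: [0.4526, 0.1431, 0.0108]
orientation: [-0.533, 0.533, -0.464, 0.464]
ft_force: [0.5, 0.2, 0.2]
gripper_width: 0.0248
```

Call:
carry_out(
  deltas=[
    [180,0,0,0.01,0,0,0],
    [180,0,0,0.03,0,0,0],
    [180,0,-0.02,0.05,0,0,0],
    [180,0,-0.04,0.03,0,0,0],
    [180,0,-0.03,0.03,0,0,0],
  ],
)

```text
time_s: 19.8
position: [0.4529, 0.0533, 0.1598]
orientation: [0.534, -0.533, 0.463, -0.465]
ft_force: [1.1, -0.4, -0.3]
gripper_width: 0.0246
```

```bash
python3 snap.py 18 wrist scene side;python3 bay.py
```

```text
t 19.8 p [0.4529 0.0533 0.1598] q [ 0.5338 -0.5332  0.4633 -0.4648] F [ 1.1 -0.4 -0.3] w 0.0246 j [-0.15 -0.09  2.   -0.    1.23 -0.29]
tcp rel bay [[-85.8, -112.4]] z 0.1604 toolx heading (want -82.1) -82.25 tilt 0.0017 0.006
```

View pics/wrist18.png

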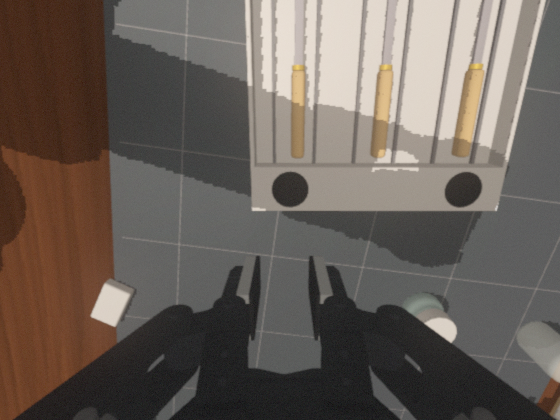

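View pics/scene18.png

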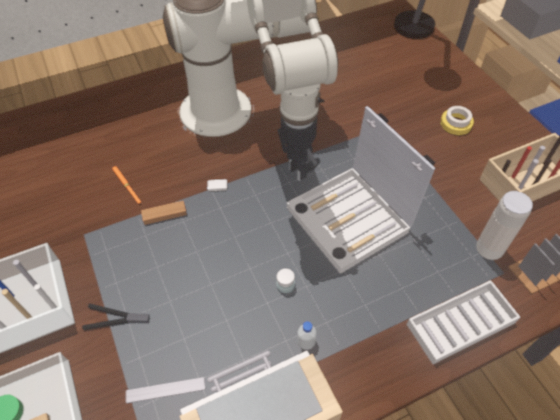

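View pics/side18.png

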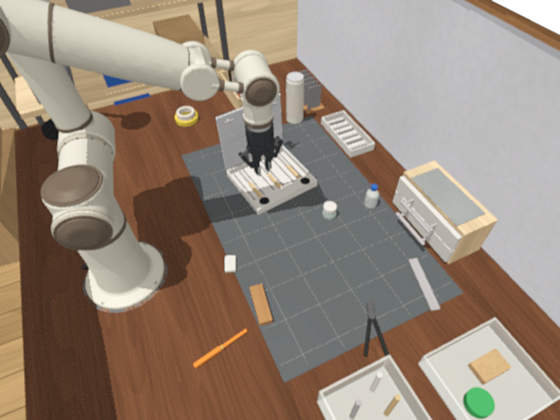

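Call:
carry_out(
  deltas=[
    [255,0.013,0,0.043,0,0,0],
    [255,0.013,0,0.043,0,0,0],
    [255,0.013,0,0.043,0,0,0],
    [255,0.013,0,0.043,0,0,0],
    [255,0,0.042,0,0,0,0],
  ],
)

```text
time_s: 20.45
position: [0.5083, 0.0947, 0.3352]
orientation: [0.534, -0.53, 0.462, -0.469]
ft_force: [0.2, 0.8, 0.1]
gripper_width: 0.0
```

Call:
carry_out(
  deltas=[
    [255,0,0.042,0,0,0,0],
    [255,0,0.042,0,0,0,0],
    [255,0,0.042,0,0,0,0],
    [255,0,0.042,0,0,0,0],
    [255,0,0.042,0,0,0,0],
  ],
)

```text
time_s: 20.95
position: [0.5032, 0.3091, 0.3278]
orientation: [-0.533, 0.534, -0.465, 0.463]
ft_force: [0.7, -0.6, 1.0]
gripper_width: 0.0
```

Call:
carry_out(
  deltas=[
    [255,0,0,0,0,0,0],
    [255,0,0,0,0,0,0],
  ],
)

```text
time_s: 21.15
position: [0.5035, 0.3078, 0.3277]
orientation: [-0.533, 0.535, -0.464, 0.463]
ft_force: [0.1, -0.4, -0.5]
gripper_width: -0.0002
```

```bash
python3 snap.py 19 wrist scene side;python3 bay.py
```

```text
t 21.15 p [0.5035 0.3078 0.3277] q [-0.533   0.5349 -0.464   0.4631] F [ 0.1 -0.4 -0.5] w -0.0002 j [ 0.34  0.15  1.41 -0.    1.58  0.2 ]
tcp rel bay [[-1.7, 131.1]] z 0.3287 toolx heading (want -82.1) -82.13 tilt 0.0004 -0.0011
```

View pics/wrist19.png

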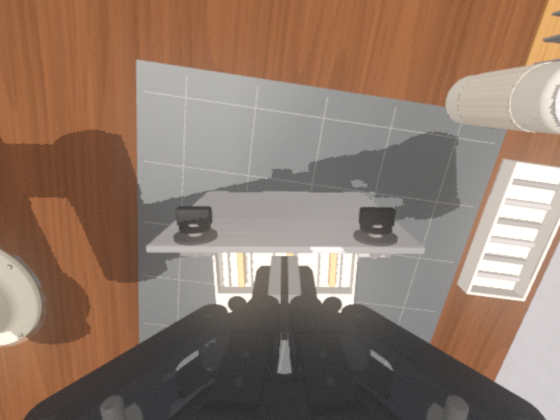

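View pics/scene19.png

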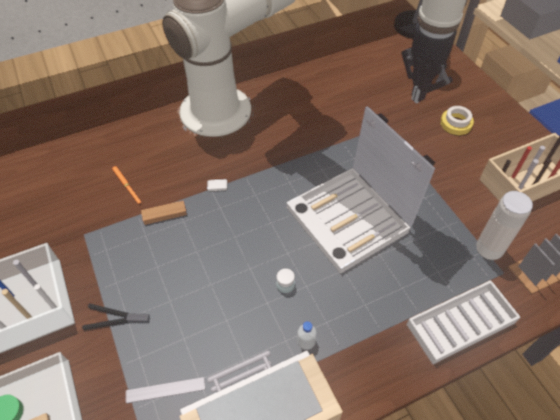

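View pics/side19.png

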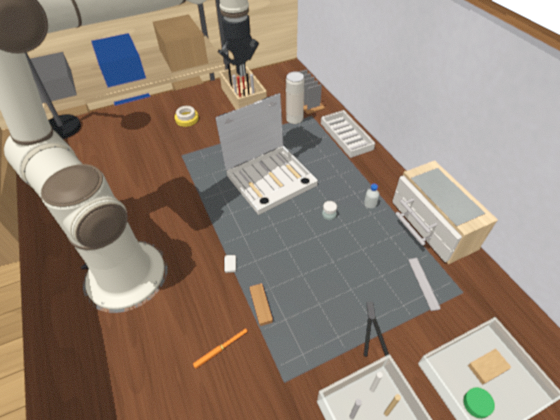

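Run:
```python
from h import *
exec(open('bay.py').read())
for z in (.236,.240): print(rel(back(W,[(285,249),(157,249),(418,249)],z)))
```

```text
tcp rel bay [[-1.7, 131.1]] z 0.3287 toolx heading (want -82.1) -82.13 tilt 0.0004 -0.0011
[[-0.1, 98.1], [-108.0, 98.3], [112.0, 97.9]]
[[-0.1, 100.0], [-106.2, 100.2], [110.0, 99.8]]
```

Call:
carry_out(
  deltas=[
    [255,0,0,-0.04,0,0,0],
    [255,0,0,-0.04,0,0,0],
    [255,0,0,-0.037,0,0,0],
    [255,0,0,0,0,0,0],
  ],
)

```text
time_s: 21.7
position: [0.5012, 0.3041, 0.206]
orientation: [-0.529, 0.537, -0.467, 0.463]
ft_force: [-0.9, 0.1, -0.2]
gripper_width: -0.0002
```

```bash
python3 snap.py 20 side;python3 bay.py
python3 - <<'E'
import numpy as np
# lid path in (case y -> bay y = y-19), offset 11; r=185
prev=None
for th in np.arange(1.65,-.01,-.1):
    y=106-185*np.cos(th)+6*np.sin(th)+11-19; z=26+185*np.sin(th)+6*np.cos(th)
    wy=y*.9905;wx=-y*.1376
    print(round(th,2),round(y,1),round(z,1), None if prev is None else [round(wx-prev[0],1),round(wy-prev[1],1),round(z-prev[2],1)]); prev=(wx,wy,z)
E
```

```text
t 21.7 p [0.5012 0.3041 0.206 ] q [-0.5292  0.5366 -0.4668  0.4627] F [-0.9  0.1 -0.2] w -0.0002 j [ 0.34  0.22  1.58 -0.    1.36  0.2 ]
tcp rel bay [[-3.2, 130.5]] z 0.2099 toolx heading (want -82.1) -82.17 tilt 0.0013 -0.0059
1.65 118.6 209.9 None
1.55 100.2 211.1 [np.float64(2.5), np.float64(-18.3), np.float64(1.1)]
1.45 81.7 210.4 [np.float64(2.5), np.float64(-18.3), np.float64(-0.7)]
1.35 63.3 207.8 [np.float64(2.5), np.float64(-18.2), np.float64(-2.6)]
1.25 45.4 203.5 [np.float64(2.5), np.float64(-17.8), np.float64(-4.4)]
1.15 27.9 197.3 [np.float64(2.4), np.float64(-17.3), np.float64(-6.1)]
1.05 11.2 189.5 [np.float64(2.3), np.float64(-16.6), np.float64(-7.9)]
0.95 -4.7 180.0 [np.float64(2.2), np.float64(-15.7), np.float64(-9.5)]
0.85 -19.6 168.9 [np.float64(2.0), np.float64(-14.7), np.float64(-11.0)]
0.75 -33.3 156.5 [np.float64(1.9), np.float64(-13.6), np.float64(-12.5)]
0.65 -45.6 142.7 [np.float64(1.7), np.float64(-12.3), np.float64(-13.8)]
0.55 -56.6 127.8 [np.float64(1.5), np.float64(-10.8), np.float64(-14.9)]
0.45 -66.0 111.9 [np.float64(1.3), np.float64(-9.3), np.float64(-15.9)]
0.35 -73.7 95.1 [np.float64(1.1), np.float64(-7.7), np.float64(-16.8)]
0.25 -79.8 77.6 [np.float64(0.8), np.float64(-6.0), np.float64(-17.5)]
0.15 -84.0 59.6 [np.float64(0.6), np.float64(-4.2), np.float64(-18.0)]
0.05 -86.5 41.2 [np.float64(0.3), np.float64(-2.4), np.float64(-18.3)]
```

View pics/side20.png

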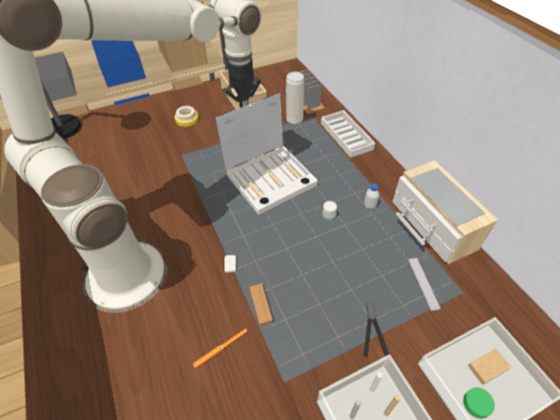

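Call:
carry_out(
  deltas=[
    [255,0.0012,-0.009,0,0,0,0],
    [255,0.0012,-0.009,0,0,0,0],
    [255,0.0012,-0.009,0,0,0,0],
    [255,0.0012,-0.009,0,0,0,0],
    [255,0.0012,-0.009,0,0,0,0],
  ],
)

```text
time_s: 22.25
position: [0.5115, 0.261, 0.2134]
orientation: [0.534, -0.532, 0.464, -0.465]
ft_force: [2.0, 3.1, 0.5]
gripper_width: -0.0002
```

Call:
carry_out(
  deltas=[
    [255,0.0012,-0.009,0,0,0,0],
    [255,0.0012,-0.009,-0.001,0,0,0],
    [255,0.0012,-0.009,-0.002,0,0,0],
    [255,0.0012,-0.009,-0.002,0,0,0],
    [255,0.0012,-0.009,-0.002,0,0,0],
  ],
)

```text
time_s: 22.75
position: [0.5165, 0.2157, 0.2047]
orientation: [-0.533, 0.533, -0.465, 0.464]
ft_force: [0.9, 1.6, 0.4]
gripper_width: -0.0001
```

```bash
python3 snap.py 21 side scene;python3 bay.py
```

```text
t 22.75 p [0.5165 0.2157 0.2047] q [-0.5331  0.5335 -0.4645  0.4641] F [0.9 1.6 0.4] w -0.0001 j [0.18 0.14 1.67 0.   1.33 0.04]
tcp rel bay [[-2.5, 39.5]] z 0.2043 toolx heading (want -82.1) -82.16 tilt 0.0011 -0.0022
```

View pics/side21.png

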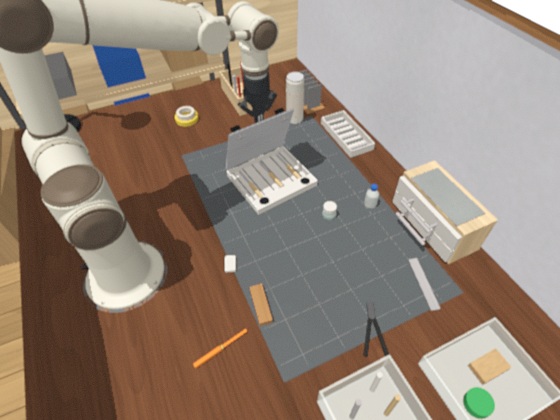

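View pics/scene21.png

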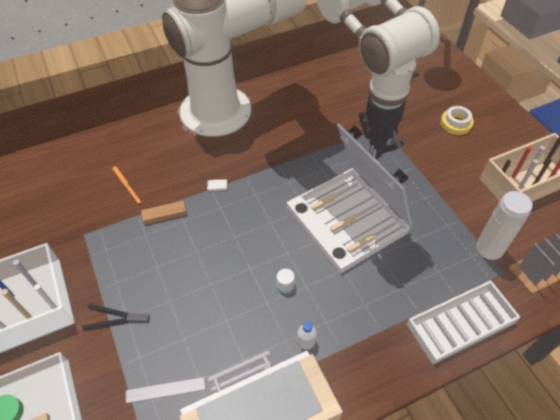

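Call:
carry_out(
  deltas=[
    [255,0.0016,-0.0114,-0.007,0,0,0],
    [255,0.0011,-0.0083,-0.004,0,0,0],
    [255,0.0011,-0.0083,-0.004,0,0,0],
    [255,0.0011,-0.008,-0.005,0,0,0],
    [255,0.0011,-0.008,-0.005,0,0,0],
  ],
)

```text
time_s: 23.35
position: [0.5227, 0.1717, 0.1798]
orientation: [-0.533, 0.533, -0.464, 0.464]
ft_force: [-0.7, 1.6, 1.8]
gripper_width: 0.0002
```

Call:
carry_out(
  deltas=[
    [255,0.001,-0.0074,-0.0055,0,0,0],
    [255,0.001,-0.0074,-0.0055,0,0,0],
    [255,0.0009,-0.0068,-0.006,0,0,0],
    [255,0.0009,-0.0068,-0.006,0,0,0],
    [255,0.0008,-0.0061,-0.007,0,0,0],
  ],
)

```text
time_s: 23.85
position: [0.5274, 0.1374, 0.1497]
orientation: [-0.533, 0.533, -0.464, 0.464]
ft_force: [0.3, 0.6, 2.0]
gripper_width: -0.0004
```

```bash
python3 snap.py 22 side scene;python3 bay.py
```

```text
t 23.85 p [0.5274 0.1374 0.1497] q [-0.5333  0.5333 -0.4642  0.4644] F [0.3 0.6 2. ] w -0.0004 j [ 0.03  0.16  1.76 -0.    1.22 -0.1 ]
tcp rel bay [[-3.1, -39.0]] z 0.1487 toolx heading (want -82.1) -82.14 tilt 0.0002 -0.0027
```

View pics/side22.png

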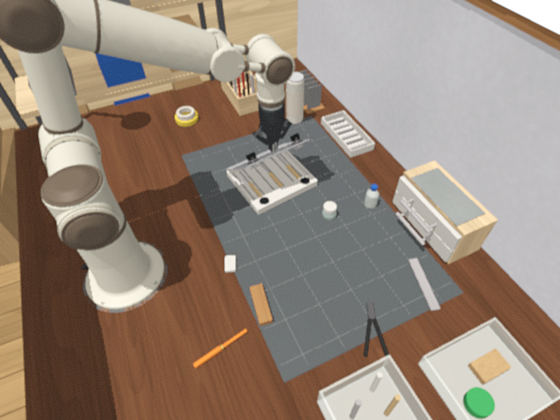

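View pics/scene22.png

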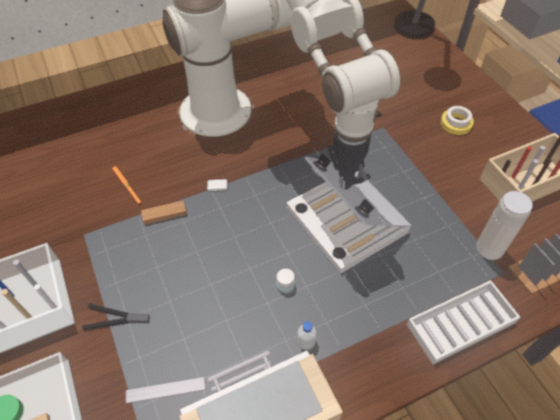

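Call:
carry_out(
  deltas=[
    [255,0.0009,-0.0065,-0.006,0,0,0],
    [255,0.0008,-0.0054,-0.0075,0,0,0],
    [255,0.0008,-0.0054,-0.0075,0,0,0],
    [255,0.0006,-0.0047,-0.008,0,0,0],
    [255,0.0006,-0.0047,-0.008,0,0,0],
  ],
)

```text
time_s: 24.45
position: [0.5311, 0.1109, 0.1125]
orientation: [0.533, -0.533, 0.464, -0.464]
ft_force: [0.6, 0.6, 0.8]
gripper_width: 0.0001
```

Call:
carry_out(
  deltas=[
    [255,0.0005,-0.0038,-0.0084,0,0,0],
    [255,0.0005,-0.0038,-0.0084,0,0,0],
    [255,0.0004,-0.003,-0.0088,0,0,0],
    [255,0.0004,-0.003,-0.0088,0,0,0],
    [255,0.0003,-0.0021,-0.009,0,0,0],
  ],
)

```text
time_s: 24.95
position: [0.533, 0.0953, 0.069]
orientation: [-0.533, 0.533, -0.464, 0.464]
ft_force: [0.2, -0.0, 0.8]
gripper_width: 0.0
```

```bash
python3 snap.py 23 side scene;python3 bay.py
```

```text
t 24.95 p [0.533  0.0953 0.069 ] q [-0.5332  0.5334 -0.4644  0.4643] F [ 0.2 -0.   0.8] w 0.0 j [-0.05  0.26  1.82 -0.    1.06 -0.18]
tcp rel bay [[-3.7, -81.0]] z 0.068 toolx heading (want -82.1) -82.11 tilt -0.0007 -0.0034
```

View pics/side23.png

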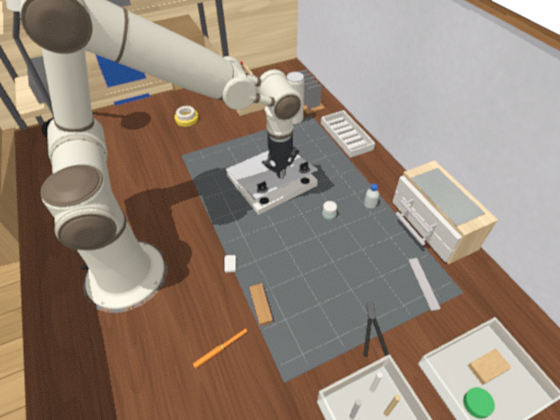

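Call:
carry_out(
  deltas=[
    [255,0.0003,-0.0021,-0.009,0,0,0],
    [255,0.0002,-0.0012,-0.009,0,0,0],
    [255,0.0002,-0.0012,-0.009,0,0,0],
    [255,0,-0.001,-0.008,0,0,0],
    [255,0,0,0,0,0,0],
  ],
)

```text
time_s: 25.55
position: [0.5324, 0.0901, 0.0331]
orientation: [-0.533, 0.534, -0.465, 0.463]
ft_force: [-0.8, -0.3, -0.1]
gripper_width: 0.0002
```

Call:
carry_out(
  deltas=[
    [255,0,0,-0.002,0,0,0],
    [255,0,0,-0.002,0,0,0],
    [255,0,0,0,0,0,0],
  ],
)

```text
time_s: 25.85
position: [0.534, 0.0901, 0.032]
orientation: [-0.533, 0.534, -0.464, 0.464]
ft_force: [-4.0, 0.4, 7.6]
gripper_width: 0.0
```

```bash
python3 snap.py 24 side scene;python3 bay.py
python3 - <<'E'
from h import *
crop(cv2.imread('pics/side24.png')[:,:,::-1],210,120,340,230,5,'side24c.png')
E
```

```text
t 25.85 p [0.534  0.0901 0.032 ] q [-0.5333  0.5335 -0.4642  0.4642] F [-4.   0.4  7.6] w 0.0 j [-0.06  0.32  1.83 -0.    0.99 -0.19]
tcp rel bay [[-2.2, -86.6]] z 0.032 toolx heading (want -82.1) -82.07 tilt 0.0002 -0.0002
```

View pics/side24c.png

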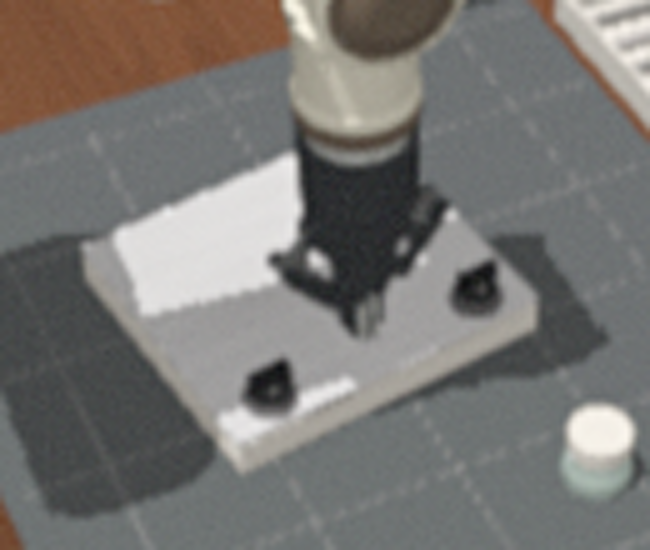

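Call:
carry_out(
  deltas=[
    [255,0,0,0.03,0,0,0],
    [255,0,0,0.05,0,0,0],
    [170,-0.007,-0.003,0.04,0,0,0.143],
    [170,-0.007,-0.003,0,0,0,0.143],
    [170,-0.007,-0.003,0,0,0,0.143],
  ],
)

```text
time_s: 26.45
position: [0.514, 0.081, 0.1532]
orientation: [0.622, -0.62, 0.337, -0.34]
ft_force: [-0.1, -0.5, 0.3]
gripper_width: 0.0286
```

Call:
carry_out(
  deltas=[
    [170,-0.007,-0.003,0,0,0,0.143],
    [170,-0.007,-0.003,0,0,0,0.143],
    [170,-0.007,-0.003,0,0,0,0.143],
    [170,-0.007,-0.003,0,0,0,0.143],
    [170,-0.007,-0.003,0,0,0,0.143],
  ],
)

```text
time_s: 26.95
position: [0.4776, 0.066, 0.1511]
orientation: [0.7, -0.7, 0.099, -0.1]
ft_force: [-0.4, 0.6, 0.8]
gripper_width: 0.0286
```

Call:
carry_out(
  deltas=[
    [170,-0.007,-0.003,0,0,0,0.143],
    [170,-0.007,-0.003,0,0,0,0.143],
    [170,-0.005,0,0,0,0,0.143],
    [170,0,0,0,0,0,0],
    [170,0,0,0,0,0,0],
  ],
)

```text
time_s: 27.45
position: [0.459, 0.0601, 0.1511]
orientation: [-0.705, 0.706, 0.049, -0.048]
ft_force: [-0.1, -0.1, -0.3]
gripper_width: 0.0283
```

```bash
python3 snap.py 25 wrist side scene;python3 bay.py
```

```text
t 27.45 p [0.459  0.0601 0.1511] q [-0.7054  0.7055  0.0486 -0.0481] F [-0.1 -0.1 -0.3] w 0.0283 j [-0.13 -0.06  1.99  0.    1.21 -1.84]
tcp rel bay [[-80.5, -106.0]] z 0.151 toolx heading (want -82.1) 7.94 tilt 0.0004 -0.0001
```

View pics/wrist25.png

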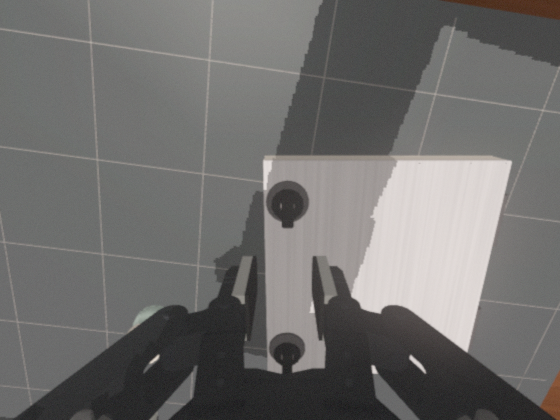

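View pics/scene25.png

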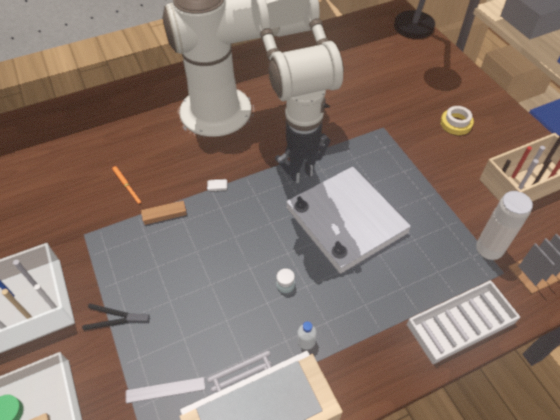

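Run:
```python
from h import *
exec(open('bay.py').read())
print('disc base',rel(back(W,[(288,204),(287,350)],.040)), 'disc'); print('wing top far/near', rel(back(W,[(288,192),(288,224)],.060)))
print(proj(W,[[*wl(-80,-104),.060],[*wl(80,-104),.06],[*wl(-80,-104),.04],[*wl(-95,-104),.06],[*wl(-65,-104),.06]]).round(0))
im=cv2.imread('pics/wrist25.png')[:,:,::-1]; crop(im,240,150,340,390,2.5,'w25.png',proj(W,[[*wl(-80,-104),.060],[*wl(80,-104),.06],[*wl(-80,-104),.04],[*wl(-95,-104),.06],[*wl(-65,-104),.06]]))
```

```text
tcp rel bay [[-80.5, -106.0]] z 0.151 toolx heading (want -82.1) 7.94 tilt 0.0004 -0.0001
disc base [[-80.5, -102.9], [76.7, -103.4]] disc
wing top far/near [[-96.8, -103.2], [-69.8, -103.1]]
[[287. 212.]
 [287. 368.]
 [287. 205.]
 [287. 194.]
 [287. 229.]]
```

View pics/w25.png

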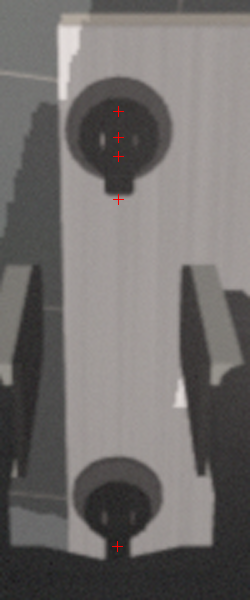

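Call:
carry_out(
  deltas=[
    [170,-0.0009,0.0028,-0.03,0,0,0],
    [170,0,0,-0.04,0,0,0],
    [170,0,0,-0.02,0,0,0],
    [170,0,0,0,0,0,0],
    [170,0,0,0,0,0,0],
  ],
)

```text
time_s: 28.1
position: [0.4583, 0.0629, 0.0613]
orientation: [-0.705, 0.705, 0.049, -0.049]
ft_force: [-0.2, -0.3, 0.4]
gripper_width: 0.0285
```

```bash
python3 snap.py 26 wrist side;python3 bay.py;python3 - <<'E'
from h import *
crop(cv2.imread('pics/side26.png')[:,:,::-1],210,120,340,230,5,'side26c.png')
E
```

```text
t 28.1 p [0.4583 0.0629 0.0613] q [-0.7054  0.7054  0.0494 -0.0493] F [-0.2 -0.3  0.4] w 0.0285 j [-0.13  0.08  2.05  0.    1.01 -1.84]
tcp rel bay [[-79.7, -103.5]] z 0.0625 toolx heading (want -82.1) 8.02 tilt 0.0032 -0.0008
```

View pics/wrist26.png

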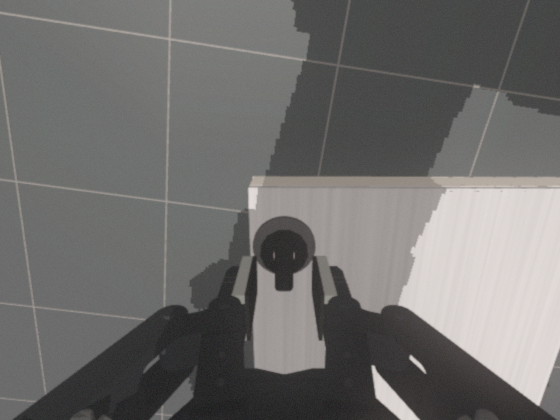

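View pics/side26c.png

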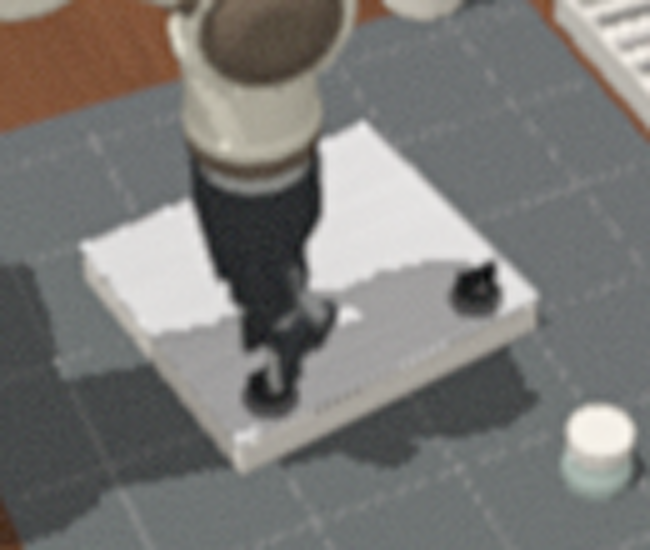

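Run:
```python
from h import *
exec(open('bay.py').read())
p=s['position'];print('tcp px',proj(W,[p]))
im=cv2.imread('pics/wrist26.png')[:,:,::-1]; crop(im,220,190,350,320,4.5,'w26.png',proj(W,[[*wl(-80,-104),.060],[*wl(-80,-104),.04],[*wl(-95,-104),.06],[*wl(-65,-104),.06],[*wl(-94,-104),.044],[*wl(-66,-104),.044]]))
```

```text
tcp rel bay [[-79.7, -103.5]] z 0.0625 toolx heading (want -82.1) 8.02 tilt 0.0032 -0.0008
tcp px [[284.79921    268.30735028]]
```

View pics/w26.png

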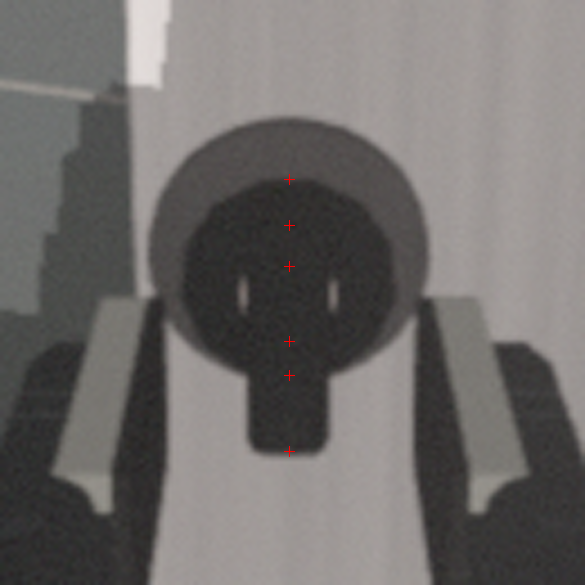

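Call:
carry_out(
  deltas=[
    [170,0,0,-0.008,0,0,0],
    [170,0,0,-0.007,0,0,0],
    [170,0,0,0,0,0,0],
  ],
  newtons=50,
)

```text
time_s: 28.5
position: [0.457, 0.063, 0.0449]
orientation: [0.705, -0.705, -0.049, 0.05]
ft_force: [0.5, 0.3, 0.1]
gripper_width: 0.0287
```

Call:
carry_out(
  deltas=[
    [255,0,0,0,0,0,0],
    [255,0,0,0,0,0,0],
    [255,0,0,0,0,0,0],
    [255,0,0,0,0,0,0],
  ],
)

```text
time_s: 28.9
position: [0.4579, 0.0626, 0.046]
orientation: [-0.705, 0.706, 0.05, -0.05]
ft_force: [-1.1, -3.9, 0.6]
gripper_width: 0.0085
```

Call:
carry_out(
  deltas=[
    [255,0,0,-0.003,0,0,0],
    [255,0,0,-0.003,0,0,0],
    [255,0,0,-0.0015,0,0,0],
    [255,0,0,0,0,0,0],
  ],
)

```text
time_s: 29.3
position: [0.458, 0.0626, 0.0389]
orientation: [-0.705, 0.706, 0.049, -0.05]
ft_force: [-4.4, -3.2, 8.8]
gripper_width: 0.0088
```

Call:
carry_out(
  deltas=[
    [255,0,0,0,0,0,-0.1],
    [255,0,0,0,0,0,-0.13],
    [255,0,0,0,0,0,-0.13],
    [255,0,0,0,0,0,-0.13],
    [255,0,0,0,0,0,-0.13],
  ],
)

```text
time_s: 29.8
position: [0.4579, 0.0623, 0.0389]
orientation: [-0.686, 0.687, -0.17, 0.17]
ft_force: [-5.2, -4.8, 9.0]
gripper_width: 0.0085
```

Call:
carry_out(
  deltas=[
    [255,0,0,0,0,0,-0.13],
    [255,0,0,0,0,0,-0.13],
    [255,0,0,0,0,0,-0.13],
    [255,0,0,0,0,0,-0.13],
    [255,0,0,0,0,0,-0.13],
  ],
)

```text
time_s: 30.3
position: [0.4577, 0.062, 0.0388]
orientation: [-0.596, 0.597, -0.38, 0.38]
ft_force: [-6.0, -6.3, 10.5]
gripper_width: 0.0086
```

Call:
carry_out(
  deltas=[
    [255,0,0,0,0,0,-0.13],
    [255,0,0,0,0,0,-0.1],
    [255,0,0,0,0,0,0],
    [255,0,0,0,0,0,0],
  ],
)

```text
time_s: 30.7
position: [0.4576, 0.062, 0.0388]
orientation: [-0.549, 0.551, -0.444, 0.444]
ft_force: [-5.7, -6.6, 9.8]
gripper_width: 0.0086
```

```bash
python3 snap.py 27 wrist side;python3 bay.py; python3 -c "
from cell import ctrl;print(ctrl.sense()['torque'])"
```

```text
t 30.7 p [0.4576 0.062  0.0388] q [-0.5492  0.551  -0.4443  0.4443] F [-5.7 -6.6  9.8] w 0.0086 j [-0.13  0.13  2.06 -0.    0.96 -0.34]
tcp rel bay [[-81.7, -104.0]] z 0.0389 toolx heading (want -82.1) -77.85 tilt 0.0017 -0.0018
[-1.0851683   1.05197394  0.02887641]
```

View pics/wrist27.png

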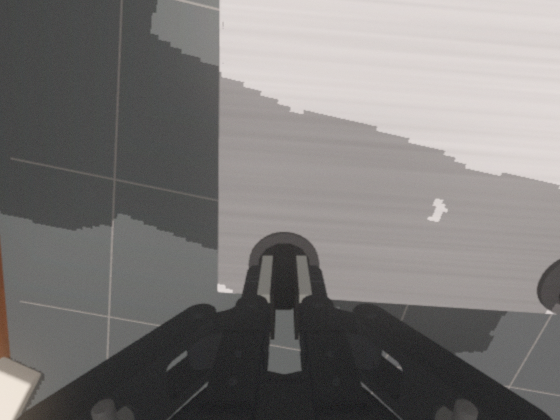

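Call:
carry_out(
  deltas=[
    [170,0,0,0,0,0,0],
    [170,0,0,0,0,0,0],
    [170,0,0,0,0,0,0],
  ],
)

```text
time_s: 31.1
position: [0.461, 0.063, 0.0401]
orientation: [0.551, -0.548, 0.443, -0.446]
ft_force: [2.4, 0.6, 6.3]
gripper_width: 0.0279
```

Call:
carry_out(
  deltas=[
    [170,0,0,0.02,0,0,0],
    [170,0,0,0.04,0,0,0],
    [170,0,0,0.04,0,0,0],
    [170,0,0,0,0,0,0],
    [170,0,0,0,0,0,0],
  ],
)

```text
time_s: 31.6
position: [0.4588, 0.0631, 0.1391]
orientation: [0.551, -0.549, 0.444, -0.445]
ft_force: [-0.1, -0.1, -0.7]
gripper_width: 0.0285
```

```bash
python3 snap.py 28 wrist side;python3 bay.py;python3 - <<'E'
from h import *
crop(cv2.imread('pics/wrist28.png')[:,:,::-1],200,150,330,280,4.5,'w28.png')
crop(cv2.imread('pics/side28.png')[:,:,::-1],210,120,340,230,5,'side28c.png')
E
```

```text
t 31.6 p [0.4588 0.0631 0.1391] q [ 0.5507 -0.5491  0.4438 -0.4453] F [-0.1 -0.1 -0.7] w 0.0285 j [-0.13 -0.04  2.    0.    1.18 -0.34]
tcp rel bay [[-82.1, -102.7]] z 0.137 toolx heading (want -82.1) -77.9 tilt -0.0011 -0.0018
```

View pics/wrist28.png

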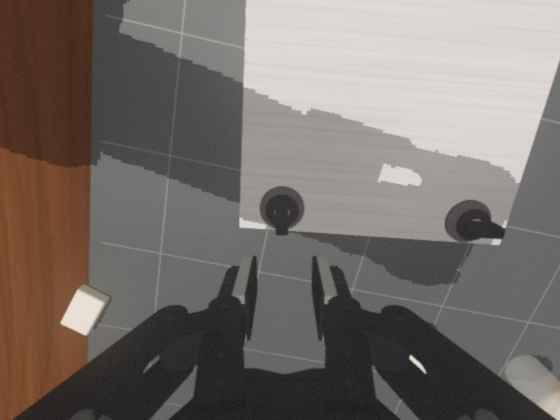

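View pics/side28c.png

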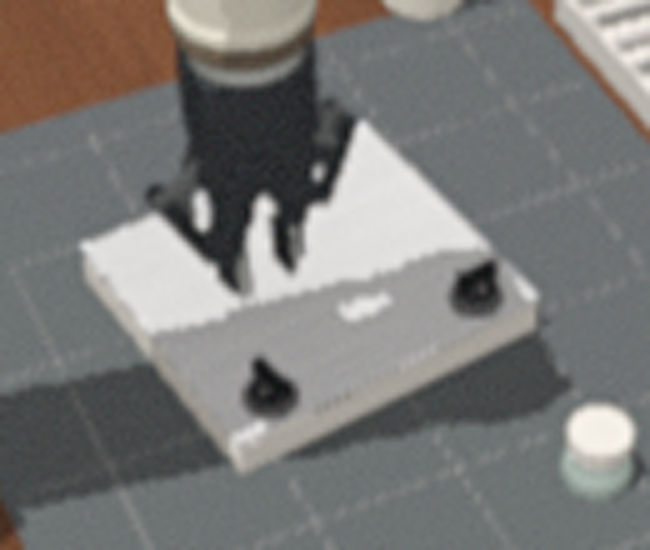

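Call:
carry_out(
  deltas=[
    [170,0.0145,0.0019,0,0,0,0.1361],
    [170,0.0145,0.0019,0,0,0,0.1361],
    [170,0.0145,0.0019,0,0,0,0.1361],
    [170,0.0145,0.0019,0,0,0,0.1361],
    [170,0.0145,0.0019,0,0,0,0.1361],
  ],
)

```text
time_s: 32.2
position: [0.5297, 0.0727, 0.1361]
orientation: [-0.667, 0.668, -0.235, 0.232]
ft_force: [0.4, 0.9, 0.8]
gripper_width: 0.0287
```

Call:
carry_out(
  deltas=[
    [170,0.0145,0.0019,0,0,0,0.1361],
    [170,0.0145,0.0019,0,0,0,0.1361],
    [170,0.0145,0.0019,0,0,0,0.1361],
    [170,0.0145,0.0019,0,0,0,0.1361],
    [170,0.0145,0.0019,0,0,0,0.1361],
  ],
)

```text
time_s: 32.7
position: [0.6022, 0.0822, 0.1358]
orientation: [0.707, -0.707, -0.001, 0.004]
ft_force: [-0.3, 0.1, 0.0]
gripper_width: 0.0287
```

Call:
carry_out(
  deltas=[
    [170,0.0145,0.0019,0,0,0,0.1361],
    [170,0,0,-0.03,0,0,0],
    [170,0,0,-0.03,0,0,0],
    [170,0,0,0,0,0,0],
    [170,0,0,0,0,0,0],
  ],
)

```text
time_s: 33.2
position: [0.6161, 0.0839, 0.0768]
orientation: [0.706, -0.705, -0.047, 0.05]
ft_force: [0.6, -0.4, 0.3]
gripper_width: 0.0285
```

```bash
python3 snap.py 29 wrist side
python3 - <<'E'
from h import *
exec(open('bay.py').read())
im=cv2.imread('pics/wrist29.png')[:,:,::-1]; crop(im,190,170,370,330,4.4,'w29.png',proj(W,[[*wl(80,-104),.060],[*wl(80,-104),.04],[*wl(95,-104),.06],[*wl(65,-104),.06],[*wl(94,-104),.044],[*wl(66,-104),.044]]))
E
```

```text
t 33.2 p [0.6161 0.0839 0.0768] q [ 0.7056 -0.7052 -0.0473  0.0498] F [ 0.6 -0.4  0.3] w 0.0285 j [-0.06  0.44  1.58  0.    1.13 -1.77]
tcp rel bay [[80.5, -104.5]] z 0.0796 toolx heading (want -82.1) 7.87 tilt 0.002 -0.0003
```

View pics/w29.png

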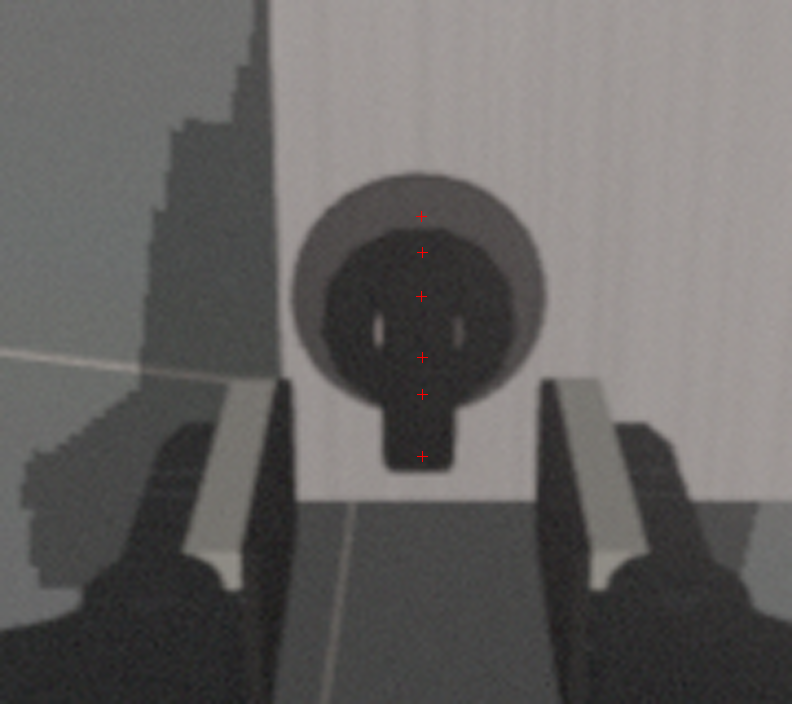

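Call:
carry_out(
  deltas=[
    [170,0.001,0,-0.016,0,0,0],
    [170,0,0,-0.016,0,0,0],
    [170,0,0,0,0,0,0],
    [170,0,0,0,0,0,0],
  ],
)

```text
time_s: 33.7
position: [0.6175, 0.0838, 0.0452]
orientation: [0.706, -0.705, -0.048, 0.049]
ft_force: [0.1, 0.1, 0.3]
gripper_width: 0.0286
```

Call:
carry_out(
  deltas=[
    [255,0,0,0,0,0,0],
    [255,0,0,0,0,0,0],
    [255,0,0,0,0,0,0],
    [255,0,0,0,0,0,0],
  ],
)

```text
time_s: 34.1
position: [0.6186, 0.0844, 0.0469]
orientation: [0.706, -0.705, -0.049, 0.048]
ft_force: [-1.0, 4.6, 2.7]
gripper_width: 0.0086
```

Call:
carry_out(
  deltas=[
    [255,0,0,-0.003,0,0,0],
    [255,0,0,-0.003,0,0,0],
    [255,0,0,-0.001,0,0,0],
    [255,0,0,0,0,0,0],
  ],
)

```text
time_s: 34.5
position: [0.6187, 0.0845, 0.0405]
orientation: [0.706, -0.705, -0.049, 0.048]
ft_force: [-3.5, 5.2, 8.8]
gripper_width: 0.0084
```

Call:
carry_out(
  deltas=[
    [255,0,0,-0.0005,0,0,-0.1],
    [255,0,0,0,0,0,-0.13],
    [255,0,0,0,0,0,-0.13],
    [255,0,0,0,0,0,-0.13],
    [255,0,0,0,0,0,-0.13],
  ],
)

```text
time_s: 35.0
position: [0.6184, 0.0829, 0.0401]
orientation: [-0.685, 0.687, -0.171, 0.171]
ft_force: [-5.6, -1.7, 8.8]
gripper_width: 0.0085
```

Call:
carry_out(
  deltas=[
    [255,0,0,0,0,0,-0.13],
    [255,0,0,0,0,0,-0.13],
    [255,0,0,0,0,0,-0.13],
    [255,0,0,0,0,0,-0.13],
    [255,0,0,0,0,0,-0.13],
  ],
)

```text
time_s: 35.5
position: [0.6171, 0.0818, 0.0397]
orientation: [-0.594, 0.598, -0.381, 0.38]
ft_force: [-9.6, -5.9, 11.0]
gripper_width: 0.0084
```

Call:
carry_out(
  deltas=[
    [255,0,0,0,0,0,-0.13],
    [255,0,0,0,0,0,-0.1],
    [255,0,0,0,0,0,0],
    [255,0,0,0,0,0,0],
  ],
)

```text
time_s: 35.9
position: [0.6165, 0.0816, 0.0397]
orientation: [-0.547, 0.552, -0.446, 0.445]
ft_force: [-11.6, -5.6, 14.1]
gripper_width: 0.0084
```

```bash
python3 snap.py 30 wrist;python3 bay.py
```

```text
t 35.9 p [0.6165 0.0816 0.0397] q [-0.5471  0.5517 -0.4458  0.4445] F [-11.6  -5.6  14.1] w 0.0084 j [-0.06  0.49  1.59 -0.    1.07 -0.27]
tcp rel bay [[78.5, -106.4]] z 0.0397 toolx heading (want -82.1) -78.03 tilt 0.0028 -0.0062
```

View pics/wrist30.png

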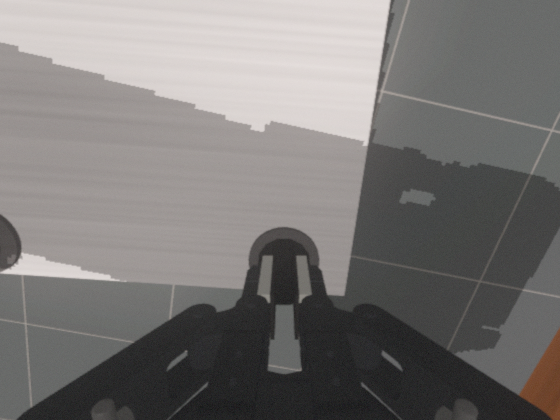

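Turned 1.5 rad. Release and retreat.

Call:
carry_out(
  deltas=[
    [170,0,0,0,0,0,0],
    [170,0,0,0,0,0,0],
    [170,0,0,0,0,0,0],
  ],
)

```text
time_s: 36.25
position: [0.6211, 0.0829, 0.0411]
orientation: [0.55, -0.548, 0.443, -0.447]
ft_force: [3.4, 0.6, 6.0]
gripper_width: 0.0286
```

Call:
carry_out(
  deltas=[
    [170,0,0,0.02,0,0,0],
    [170,0,0,0.04,0,0,0],
    [170,0,0,0.04,0,0,0],
    [170,-0.01,-0.01,0.03,0,0,0],
    [170,-0.02,-0.02,0.02,0,0,0],
  ],
)

```text
time_s: 36.75
position: [0.5901, 0.0533, 0.1922]
orientation: [0.55, -0.549, 0.443, -0.447]
ft_force: [0.2, -0.6, -1.0]
gripper_width: 0.0287
```

Call:
carry_out(
  deltas=[
    [170,-0.03,-0.02,0.02,0,0,0],
    [170,-0.03,-0.02,0.02,0,0,0],
    [170,0,0,0.02,0,0,0],
    [170,0,0,0,0,0,0],
  ],
)

```text
time_s: 37.15
position: [0.5297, 0.0124, 0.2521]
orientation: [0.55, -0.548, 0.443, -0.448]
ft_force: [1.5, -0.2, 0.9]
gripper_width: 0.0287
```

```bash
python3 snap.py 31 wrist side scene;python3 bay.py
python3 - <<'E'
from h import *
crop(cv2.imread('pics/side31.png')[:,:,::-1],210,120,340,230,5,'side31c.png')
crop(cv2.imread('pics/scene31.png')[:,:,::-1],270,160,420,280,5,'scene31c.png')
E
```

```text
t 37.15 p [0.5297 0.0124 0.2521] q [ 0.5497 -0.5481  0.4434 -0.4481] F [ 1.5 -0.2  0.9] w 0.0287 j [-0.2   0.02  1.7  -0.    1.41 -0.41]
tcp rel bay [[-18.2, -161.5]] z 0.2479 toolx heading (want -82.1) -78.06 tilt 0.0001 -0.0009
```

View pics/wrist31.png

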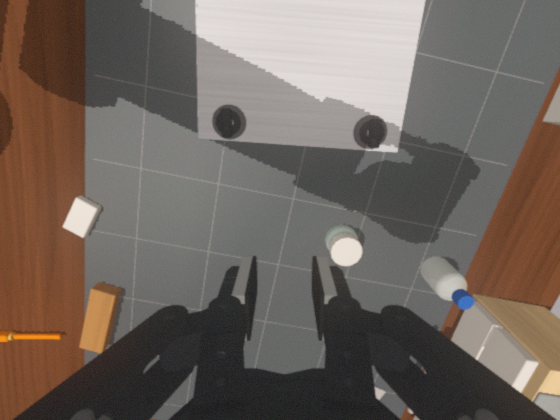

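View pics/side31c.png

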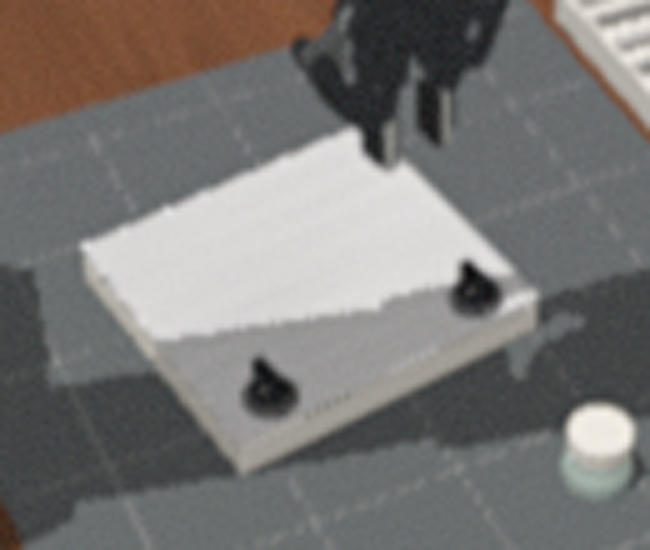

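View pics/scene31c.png

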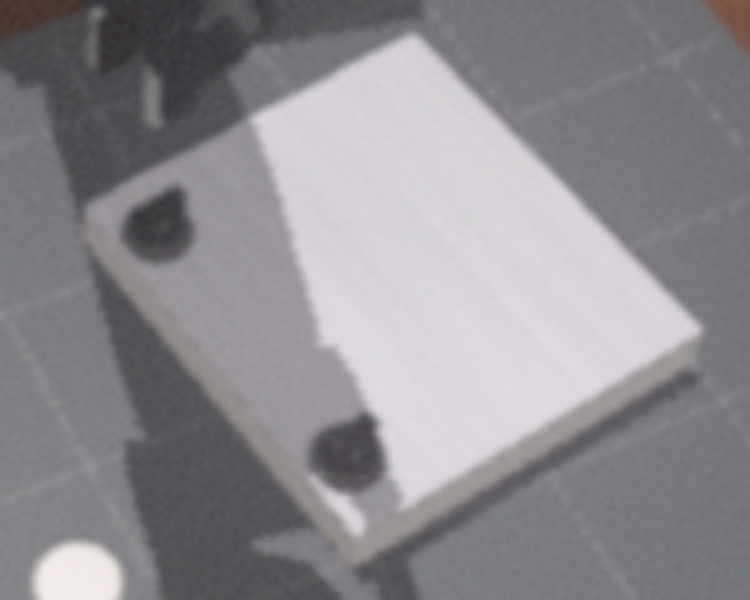

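View pics/scene31.png

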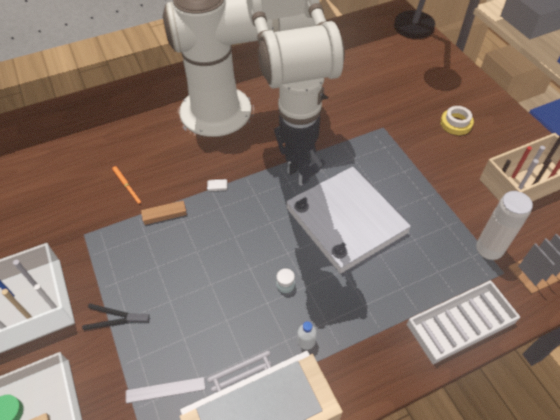

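Run:
```python
from h import *
exec(open('bay.py').read())
m=[]
for x in(-80,80): m+= [[*wl(x,-89),.058],[*wl(x,-119),.058]]
im=cv2.imread('pics/wrist31.png')[:,:,::-1]; crop(im,190,80,410,170,3.6,'w31.png',proj(W,m))
```

```text
tcp rel bay [[-18.2, -161.5]] z 0.2479 toolx heading (want -82.1) -78.06 tilt 0.0001 -0.0009
```

View pics/w31.png

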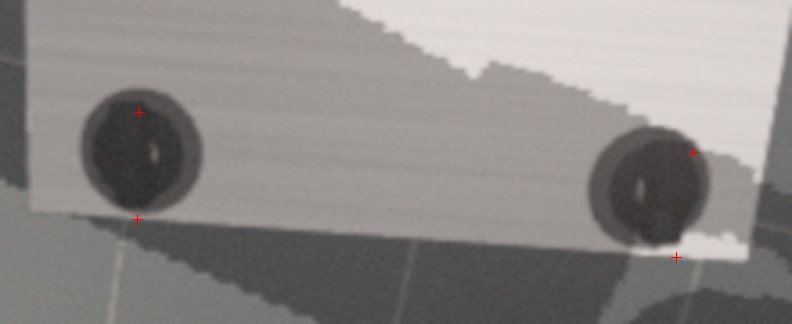

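Call:
carry_out(
  deltas=[
    [170,0.03,0.023,-0.03,0,0,0],
    [170,0.03,0.023,-0.03,0,0,0],
    [170,0.028,0.024,-0.03,0,0,0],
    [170,0,0,-0.02,0,0,0],
    [170,0,0,0,0,0,0],
  ],
)

```text
time_s: 37.8
position: [0.6132, 0.0849, 0.1323]
orientation: [-0.547, 0.552, -0.448, 0.442]
ft_force: [-0.5, 0.3, -0.6]
gripper_width: 0.0287
```

```bash
python3 snap.py 32 wrist
python3 - <<'E'
from h import *
exec(open('bay.py').read())
m=[]
for x in(-80,80): m+= [[*wl(x,-89),.058],[*wl(x,-119),.058]]
im=cv2.imread('pics/wrist32.png')[:,:,::-1]; crop(im,220,150,340,260,5,'w32.png',proj(W,m))
im=cv2.imread('pics/wrist28.png')[:,:,::-1]; crop(im,220,150,340,260,5,'w28b.png')
E
```

```text
t 37.8 p [0.6132 0.0849 0.1323] q [-0.5473  0.5521 -0.4479  0.4417] F [-0.5  0.3 -0.6] w 0.0287 j [-0.06  0.37  1.55 -0.    1.24 -0.27]
tcp rel bay [[76.8, -103.4]] z 0.1354 toolx heading (want -82.1) -78.01 tilt -0.0014 -0.0064
```

View pics/w32.png

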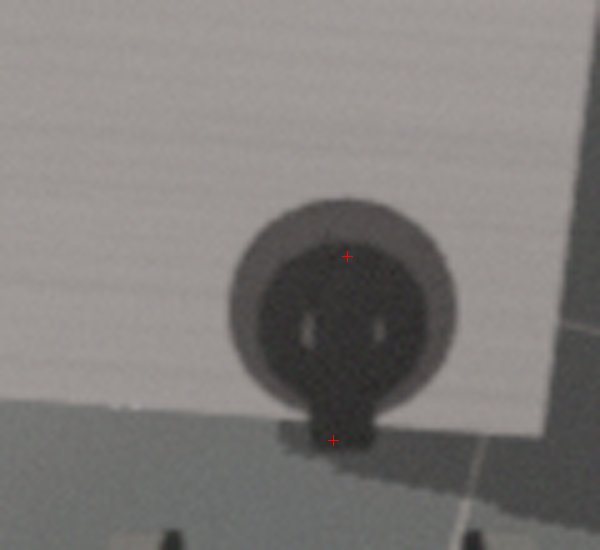

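View pics/w28b.png

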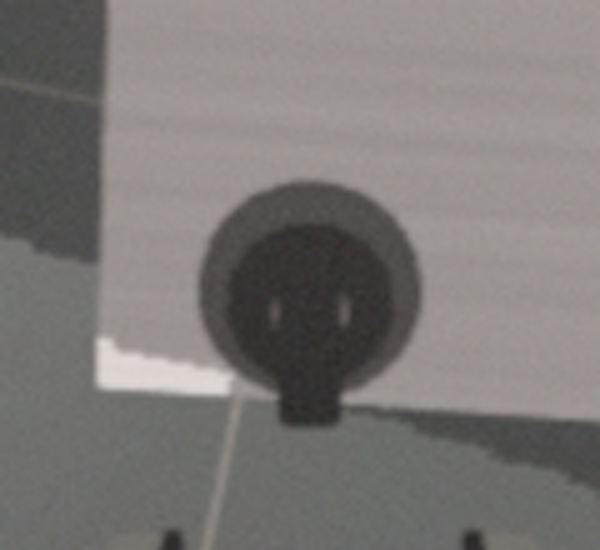

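Call:
carry_out(
  deltas=[
    [170,0,0,0.04,0,0,0],
    [170,-0.03,-0.03,0.04,0,0,0],
    [170,-0.03,-0.03,0.03,0,0,0],
    [170,0,0,0,0,0,0],
  ],
)

```text
time_s: 38.25
position: [0.5628, 0.026, 0.2494]
orientation: [0.55, -0.547, 0.442, -0.45]
ft_force: [0.9, 0.7, 0.5]
gripper_width: 0.0282
```

```bash
python3 snap.py 33 side; python3 -c "
from cell import workorder
print(workorder.close_job())"
```

```text
t 38.25 p [0.5628 0.026  0.2494] q [ 0.5501 -0.547   0.4424 -0.45  ] F [0.9 0.7 0.5] w 0.0282 j [-0.17  0.11  1.62 -0.    1.41 -0.37]
the job is handed in; nothing more can be done
None
```

View pics/side33.png

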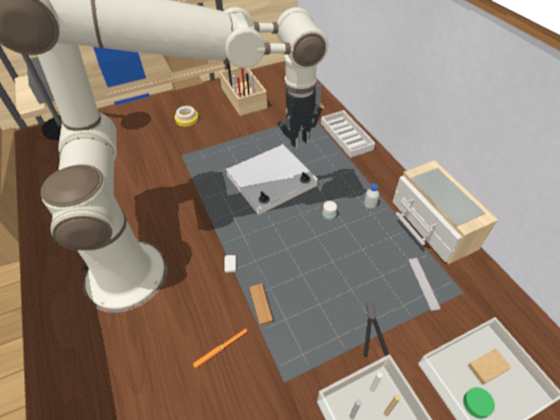

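I packed the three files I found on the bench, shut the lid, and pushed in and turned both studs a quarter turn clockwise. The job was handed in at 38 s of robot time.

- **Files:** they lie in grooves -76, 0 and +76 mm, handles towards the lock rail and blades towards the hinge. The pictures taken as the lid came down still showed them lying that way. One first grasp closed above a handle. I reopened, lowered and gripped that file again without moving it noticeably.
- **Lid:** shut flat. The fingertips met its top at 32 mm, which is the height it should have.
- **Studs:** each was pressed about 6.5 to 7 mm (8.8 N) and turned about 1.5 rad. Close-up pictures afterwards show both wings along the case's y.
- **Not confirmed:** I inferred the locked state from the turn angle. The 2 mm drop to locked height is too small to see in the pictures, so I did not measure it.
- **Bystanders:** the jar and glue bottle are still standing, and the orange look-alike was not touched. The last pictures show no files left lying on the bench.

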